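# Gauge a rod in the tapered slot and set the cursor to it

## Task

Take the tall steel rod from the stock block, stand it in the wide mouth of the taper gauge and slide it along the slot until it wedges snugly between both jaws, without forcing it. Let go, leaving it upright and wedged on its own, then slide the gauge's cursor up until its tip just touches the rod, so that it marks where the rod stopped, without pushing the rod back. Leave everything else where it is.

Things in the scene. Friction and masses are not known exactly. Their poses are not given: they have to be found in the camera images.
- rod: Plain steel rod, 20 mm diameter, 80 mm tall, 0.15 to 0.23 kg, standing upright 12 mm deep in one of the three sockets of the stock block (so 18 mm above the bench; sockets 3 mm wider than the rod). It is the tallest of the three pieces there. Origin: centre of its lower end; z up along it.
- stock_block: Fixed wooden block 160 x 50 x 30 mm on the bench with three sockets in a row along its x axis, 50 mm apart (the middle one at its centre), 12 mm deep. Origin: centre of its underside.
- gauge: Fixed taper gauge: dark steel plate 314 x 130 x 10 mm carrying two jaws with a tapered slot between them, and a cursor. x runs along the slot from wide mouth to narrow end, z up. Origin: on the bench at the middle of the jaws' length. Plate spans x -105 to 209 mm, jaws -70 to 70 mm. Slot floor (plate top) is 10 mm, jaw tops 34 mm above the bench. The rod wedges at x = -13 to 38 mm.
- fixed_jaw: Steel jaw bar on the gauge's -y side, 140 x 26 x 24 mm, bolted down. Origin: on its working face at mid length, at the bottom, 11 mm from the slot's nominal centre line; x along the face to the narrow end (4.6 degrees from the gauge's x), y out of the face into the slot. The slot narrows 0.16 mm per mm. The rod touches when its axis is 10 mm from the face.
- set_jaw: Back block with a like jaw bar on the +y side. The bar is clamped up to 4 mm further in or out than nominal, differently each time; this pose does not tell how much, so the wedging place shifts up to 25 mm either way. The bar does not give. Origin: at mid length and bottom of the NOMINAL face (slot 22 mm wide there); x along the face to the narrow end, y away from the slot.
- slot_mouth (a point): Point on the slot's floor inside the wide mouth, 55 mm before the gauge's origin, on the nominal centre line: a place to stand the rod first. The slot is 27 to 35 mm wide here. From here to the wedging place is 42 to 93 mm.
- cursor: Aluminium cursor of the gauge: slides along the gauge's x axis only, from the narrow end; starts nearly fully drawn back and can travel up to 102 mm towards the mouth. It slides stiffly (about 2 N) and stays where it is left. Origin: on the plate, 14 mm below its tip and 1.5 mm to the tip's +y side.
- cursor_tip (a point): Middle of the flat front end of the cursor's tongue, a bar 5 mm wide and 12 mm high that runs in the slot (18 to 30 mm above the bench; this point 24 mm, 1.5 mm to the -y side of the centre line). x is the gauge's x; the end faces -x, towards the rod. It touches the rod when the rod's axis is 10 mm before it.
- cursor_grip (a point): Centre of the upper part of the cursor's black grip tab, 64 mm above the bench, 91 mm behind the cursor's tip. The tab is 22 mm along the slot, 16 mm across, from 43 to 77 mm above the bench, on a carriage 34 mm long, 36 mm wide.
- stub: short plain steel stub, 20 mm diameter, 45 mm tall, in the stock block. Bystander; leave it where it is.
- headed_pin: steel pin with a wider round head, 52 mm tall, in the stock block. Bystander; leave it where it is.
- spray_can: spray can, 60 mm diameter, 170 mm tall. Bystander; leave it where it is.
- tape_measure: black tape measure, 62 x 32 x 60 mm. Bystander; leave it where it is.
- screwdriver: screwdriver lying on the bench. Bystander; leave it where it is.
- wrench: wrench lying on the bench. Bystander; leave it where it is.
- washer: steel washer, 44 mm outside, 6 mm thick. Bystander; leave it where it is.
- jar: glass jar, 64 mm diameter, 80 mm tall. Bystander; leave it where it is.
Things that resemble listed ones, but are neither listed nor needed, are in the scene too. What is shaped like the rod but red is not meant.

How it is judged:
By the outcome, as a careful person would: the job done as asked, in the order asked, and still so for the second after the job is handed in, with the robot touching nothing.
It also fails if it takes over 72 s, if anything falls off the work surface, if the arm or the gripper's body presses on something with over 40 N, if the wrist force passes 120 N, or if a joint passes its speed limit or range.

## Robot

A 6-joint arm with a two-finger parallel gripper is mounted at the origin on the work surface. World frame = base frame: x ahead of the robot, y to its left, z up, the work surface at z = 0. Lengths are in m, angles in rad, forces in N, time in s.
With the tool pointing down it reaches from about 0.3 to 0.775 m from the base axis. Payload 14.6 kg.
Tool frame: the origin (TCP) lies at the very end of the fingers, on their centre line; the grasp point (between the pads) lies 19 mm behind it (hold_point_z is the distance from the TCP to the grasp point, in m); z points along the fingers, y is the line along which they close (so a half turn about z gives the same grasp; the last joint's range is limited). The gripper opens to 94 mm and grips with 3 to 60 N. Pads are 16 mm wide; open, the fingers measure 119 mm over their backs; the gripper's body (75 mm by 177 mm) begins 78 mm behind the grasp point.
Start: joints at [1.055, 0.3, 1.521, -0, 1.321, -0.067], TCP at [0.239, 0.496, 0.205] pointing down, gripper open.
Joint ranges: [-3.03, 3.03], [-0.79, 2.21], [0.23, 2.52], [-1.04, 4.18], [0, 3.07], [-2.55, 2.55]. Speed limits (rad/s): [2.22, 2.22, 2.57, 3.14, 3.14, 3.14].

## Interface

Orientations are given as a 3x3 rotation matrix whose columns are the frame's x, y, z axes.
In Python, from rig import * gives the robot as it stands.
- The arm moves only by the shell command python3 -m crank 'ROWS' [FORCE]. ROWS is JSON, a list of rows, each a list of 7 numbers: the finger opening in mm, from 0 to 94, then the shift along the tool's x, y, z in mm, then the turn, a rotation vector about the tool's x, y, z in degrees. In form: [[claw, dx, dy, dz, ax, ay, az], ...]. A call has exactly 5 rows; each row shifts and turns the commanded pose from where the row before left it, along the tool's axes as they then stand; what a row does not reach is not made up. A row lasts 1/12 s, in which the tool goes at most 41.7 mm and 7.16 degrees, less where a joint would pass 70% of its speed; a pose out of reach is approached as far as the arm can. A call with a gripper value outside its range is refused whole. The fingers move at their own pace and stop on an object; FORCE is the grip in N (left out, the last holds). Time passes only in rows, so rows that do not move let the fingers close, or fill a call up. It gives the time, the measured TCP pose, the force, the opening and the grip force at its end, in the units of the state.
- sense(): the state, without advancing time (a new reading comes with each control period).
- camera(name): name is "side" or "top" or "wrist"; returns a dict with "img" (400x640x3 uint8, red, green, blue), "fx", "fy", "cx", "cy" (pixels), "T" (4x4, takes a point from camera to world coordinates); the wrist camera has in their place "hand_eye" (4x4, takes a point from camera to tool coordinates, whose origin is the TCP and whose axes are the flange's). Camera axes: x right, y down, z forward; pixel columns grow to the right and rows downward; lengths in m; the calibration is good to about 2 mm. The wrist camera is an equidistant fisheye: a pixel r from the principal point sees the ray r / f radians off the axis. A picture is of the moment at which its call begins: read the wrist's pose just before it. There is no depth.
- close_job(): hands the job in; it is judged then, once.
Trained networks look in the newest picture that a camera, given by its name, has taken for a name from the list of things; names that differ only in an ending like _2 or _b are one class to them, and where a whole thing is asked for, a point or a joint stands for the part that bears it (a point fixed in the world has none). Each returns a list of dicts, best first, with "score" (0 to 1); they miss things now and then, are a little off and sometimes report something else, mostly with a low value. They report only what shows in the picture. A call takes as long as a camera call. They do not tell look-alikes from the thing itself.
- spot_in(target, camera): "point" ([x, y, z] in m, in the coordinates of the camera as it stood for that picture, good to about 4 mm: the middle of the surface that is visible of it).
- trace(target, camera): "pixels" (400x640 bool, what is visible of it).
The state is a dict: "time": time; "joint_positions": joint angles; "joint_vel": joint speeds; "joint_efforts": joint torques, N m; "position": TCP position; "orientation": TCP orientation; "contact_force": force on the tool from outside, world axes, zero at the start; "ft_torque": the same for the moment, N m; "grip_width": opening from 0.0 (shut) to 1.0 (fully open); "grasp_force": force on a finger pad.
Only numpy, scipy, OpenCV 4.12 (cv2) and the standard library are available. Lean on these libraries where they do the work, as an engineer would, in place of code of your own. Each camera call takes 0.05 s, during which the arm holds its last target. There are 200 camera calls.

## Working session

There is one attempt and no reset: what is moved stays moved. The work goes in short steps, Python scripts to look and compute and a shell command to move; the robot and the scene stay as the last step left them, time stands still between calls to the robot, and variables do not carry over. Pictures are saved under pics/ and viewed, at most 10 in all, crops included, and the job is handed in when it is done.

```bash
mkdir -p pics
cat > h.py <<'E'
from rig import *
import numpy as np, cv2
def world(cam,p,c): return (c["T"]@np.r_[p,1])[:3]
E
python3 - <<'E'
from h import *
s=sense(); print(s["time"],s["position"],s["orientation"],s["contact_force"],s["grip_width"])
ims=[]
for n in("top","side"):
    c=camera(n); cv2.imwrite(f"pics/{n}0.png",c["img"][:,:,::-1]); 
    print(n,c["fx"],c["cx"],c["cy"],np.round(c["T"],3).tolist())
    for t in("rod","stock_block","gauge","fixed_jaw","set_jaw","cursor","cursor_tip","cursor_grip","stub","headed_pin"):
        for d in spot_in(t,n)[:3]:
            p=np.array(d["point"]); print(t,round(d["score"],2),np.round(world(n,p,c),3),np.round([c["fx"]*p[0]/p[2]+c["cx"],c["fy"]*p[1]/p[2]+c["cy"]]))
E
```

```text
0.0 [0.23851117 0.49532852 0.20491523] [[-9.00975294e-01  4.33870076e-01 -5.26246037e-04]
 [ 4.33870389e-01  9.00974818e-01 -9.28714013e-04]
 [ 7.11932076e-05 -1.06507095e-03 -9.99999430e-01]] [0.10910528 0.60702679 0.28434012] 1.0013496567070188
top 459.99583666938133 320.6721073550596 203.109295710607 [[0.019, -0.987, 0.157, 0.421], [-1.0, -0.021, -0.011, 0.026], [0.014, -0.157, -0.988, 1.018], [0.0, 0.0, 0.0, 1.0]]
rod 0.74 [ 0.396 -0.245  0.074] [448. 291.]
rod 0.54 [ 0.466 -0.291  0.088] [471. 257.]
rod 0.49 [ 0.477 -0.214  0.074] [432. 251.]
stock_block 0.89 [ 0.512 -0.294  0.028] [463. 236.]
stock_block 0.22 [ 0.513 -0.302  0.075] [474. 234.]
gauge 0.86 [0.593 0.144 0.012] [263. 196.]
gauge 0.52 [0.733 0.115 0.008] [278. 136.]
fixed_jaw 0.6 [0.602 0.044 0.032] [308. 192.]
fixed_jaw 0.49 [0.452 0.344 0.021] [166. 259.]
set_jaw 0.86 [0.549 0.06  0.034] [300. 216.]
cursor 0.73 [0.608 0.215 0.038] [228. 187.]
cursor_tip 0.7 [0.61  0.214 0.046] [229. 185.]
stub 0.64 [ 0.566 -0.306  0.063] [473. 209.]
stub 0.25 [0.549 0.057 0.036] [301. 215.]
headed_pin 0.64 [ 0.511 -0.3    0.075] [
[... 184 characters left out ...]
1.0]]
rod 0.85 [ 0.464 -0.302  0.077] [363. 346.]
rod 0.77 [ 0.393 -0.255  0.056] [311. 345.]
rod 0.73 [ 0.475 -0.229  0.053] [347. 315.]
stock_block 0.59 [ 0.507 -0.318  0.03 ] [388. 357.]
gauge 0.82 [0.588 0.124 0.011] [320. 186.]
fixed_jaw 0.85 [0.6   0.034 0.034] [343. 203.]
fixed_jaw 0.35 [ 0.392  0.037 -0.003] [255. 242.]
set_jaw 0.75 [0.549 0.045 0.03 ] [320. 207.]
set_jaw 0.54 [0.615 0.211 0.039] [316. 152.]
set_jaw 0.18 [0.584 0.118 0.006] [320. 189.]
cursor 0.83 [0.612 0.211 0.043] [315. 151.]
cursor_tip 0.68 [0.609 0.214 0.038] [313. 152.]
cursor_grip 0.79 [0.615 0.212 0.039] [316. 152.]
stub 0.46 [ 0.561 -0.319  0.06 ] [418. 336.]
headed_pin 0.6 [ 0.507 -0.308  0.07 ] [387. 341.]
```

View pics/top0.png

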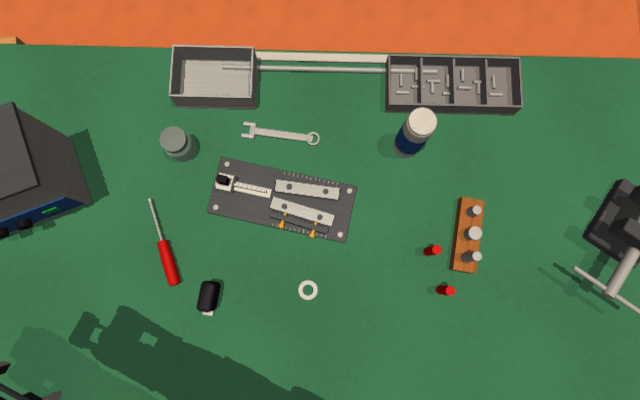

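View pics/side0.png

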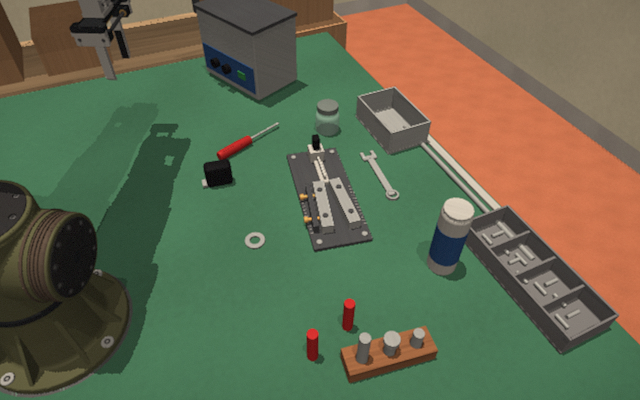

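The top view shows the stock block at pixel x≈468: the pieces are at (476,257), (474,234, headed) and (476,210). In the side view the grey piece at (364,347) is the tallest. Candidates for the rod are grey (364,347), red (311,345) and red (348,315). Only the grey one in the block fits, since the red ones are excluded. I'll confirm with a crop and measure the gauge.

```bash
cat >> h.py <<'E'
def toplane(c,uv,z):
    uv=np.atleast_2d(np.asarray(uv,float)); T=np.array(c["T"])
    r=np.c_[(uv[:,0]-c["cx"])/c["fx"],(uv[:,1]-c["cy"])/c["fy"],np.ones(len(uv))]@T[:3,:3].T
    return T[:3,3]+r*((z-T[2,3])/r[:,2])[:,None]
def proj(c,P):
    q=(np.atleast_2d(P)-c["T"][:3,3])@np.array(c["T"])[:3,:3]
    return np.c_[q[:,0]/q[:,2]*c["fx"]+c["cx"],q[:,1]/q[:,2]*c["fy"]+c["cy"]]
E
python3 - <<'E'
from h import *
crops=[]
for n in("top","side"):
    c=camera(n)
    for t,z in(("gauge",.01),("stock_block",.03)):
        m=trace(t,n)[0]["pixels"].astype(np.uint8)
        k=max(cv2.findContours(m,0,2)[0],key=cv2.contourArea)[:,0]
        P=toplane(c,k,z)[:,:2].astype(np.float32)
        r=cv2.minAreaRect(P*1000); print(n,t,r)
    for d in trace("rod",n)[:3]:
        ys,xs=np.nonzero(d["pixels"]); print(d["score"],xs.min(),xs.max(),ys.min(),ys.max())
    im=c["img"]
    if n=="top": crops+=[cv2.resize(im[140:260,190:370],(540,360),interpolation=2),cv2.resize(im[190:290,420:500],(260,360),interpolation=2)]
    else: a=cv2.resize(im[280:390,290:450],(540,371)); 
    if n=="side": b=a
top=np.hstack(crops); 
cv2.imwrite("pics/c1.png",np.vstack([top[:,:,::-1],])); 
b2=np.zeros((240,800,3),np.uint8); b=cv2.resize(b,(349,240)); b2[:,:349]=b
g=cv2.resize(c["img"][130:255,270:390],(230,240)); b2[:,349:579]=g
cv2.imwrite("pics/c1.png",np.vstack([top,b2])[:,:,::-1])
E
```

```text
top gauge ((587.5767211914062, 101.7603988647461), (313.0156555175781, 130.73822021484375), 78.65242004394531)
top stock_block ((515.0685424804688, -300.54840087890625), (59.92555236816406, 162.55441284179688), 81.73517608642578)
0.74 436 454 286 295
0.73 461 481 252 262
0.61 423 440 245 256
side gauge ((593.0464477539062, 125.21073150634766), (382.4027099609375, 134.22555541992188), 77.9276123046875)
side stock_block ((511.24493408203125, -312.09332275390625), (62.4658203125, 166.20143127441406), 80.96891021728516)
0.69 306 318 329 361
0.55 355 370 333 363
0.54 342 354 299 330
```

View pics/c1.png

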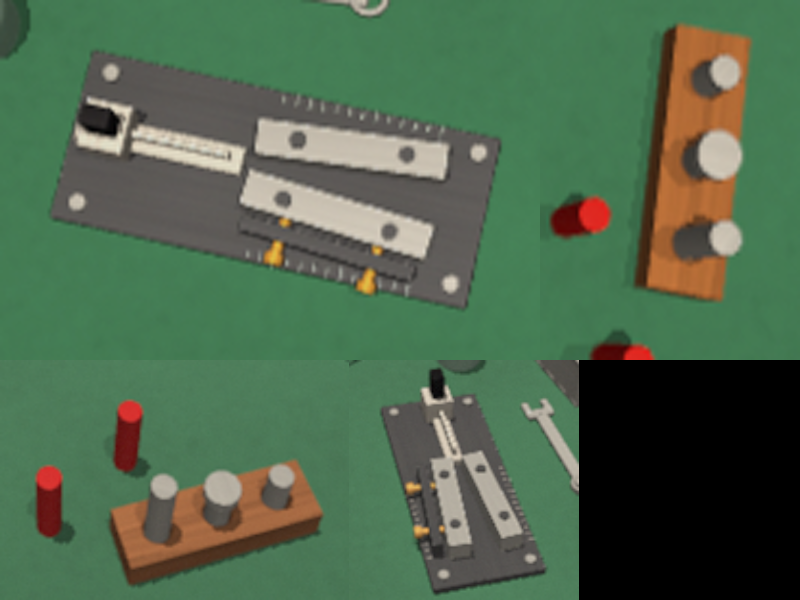

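The crop confirms it: the tall grey piece in the block's near-end socket, top crop (725,238) or top image (477,256), is the rod. The mouth is at the right end of the gauge, and the gauge centre is (587.6,101.8) at 78.65°. I'll turn and go above the rod.

```bash
R='[60,-17,-33,0,0,0,0]'
python3 -m crank '[[60,0,0,0,0,0,-4.8],[60,0,0,0,0,0,-4.8],[60,0,0,0,0,0,-4.8],[60,-17,-33,0,0,0,0],[60,-17,-33,0,0,0,0]]' 12
for i in 1 2 3 4; do python3 -m crank '[[60,-17,-33,0,0,0,0],[60,-17,-33,0,0,0,0],[60,-17,-33,0,0,0,0],[60,-17,-33,0,0,0,0],[60,-17,-33,0,0,0,0]]' | tail -3; done
cat >> h.py <<'E'
G0=np.array([577.3,50.8])/1000; GA=np.radians(78.65)
GX=np.array([np.cos(GA),np.sin(GA)]); GY=np.array([-GX[1],GX[0]])
def shift(s,target):  # remaining world xyz -> tool mm
    return np.round(s["orientation"].T@(np.asarray(target)-s["position"])*1000,1)
def wpt(c,s,p): # wrist cam point->world
    q=(np.array(c["hand_eye"])@np.r_[p,1])[:3]; return s["position"]+s["orientation"]@q
def wproj(c,s,P):
    H=np.array(c["hand_eye"]); t=(np.atleast_2d(P)-s["position"])@s["orientation"]
    q=(t-H[:3,3])@H[:3,:3]; th=np.arctan2(np.hypot(q[:,0],q[:,1]),q[:,2]); ph=np.arctan2(q[:,1],q[:,0])
    return np.c_[c["cx"]+c["fx"]*th*np.cos(ph),c["cy"]+c["fy"]*th*np.sin(ph)]
def wplane(c,s,uv,z):
    H=np.array(c["hand_eye"]); uv=np.atleast_2d(np.asarray(uv,float))
    a=(uv[:,0]-c["cx"])/c["fx"]; b=(uv[:,1]-c["cy"])/c["fy"]; th=np.hypot(a,b); k=np.sin(th)/np.maximum(th,1e-9)
    r=np.c_[a*k,b*k,np.cos(th)]@H[:3,:3].T@s["orientation"].T; o=s["position"]+s["orientation"]@H[:3,3]
    return o+r*((z-o[2])/r[:,2])[:,None]
E
python3 - <<'E'
from h import *
s=sense(); print(s["time"],s["position"],s["orientation"][:,1],s["joint_positions"])
c=camera("wrist"); cv2.imwrite("pics/w1.png",c["img"][:,:,::-1]); print(c["fx"],c["cx"],c["cy"],np.round(c["hand_eye"],3).tolist())
for d in spot_in("rod","wrist"): print(d["score"],wpt(c,s,d["point"]))
for d in trace("rod","wrist"):
    ys,xs=np.nonzero(d["pixels"]); print(d["score"],xs.min(),xs.max(),ys.min(),ys.max())
c=camera("top"); print(toplane(c,[[476.9,256.1]],.098))
print(shift(s,[.465,-.295,.205]))
E
```

```text
time: 1.92
position: [0.2586, 0.4237, 0.2047]
orientation: [[-0.981, 0.194, -0.001], [0.194, 0.981, -0.001], [0.0, -0.001, -1.0]]
contact_force: [1.4, 0.4, 0.5]
grip_width: 0.68
grasp_force: 0.0
contact_force: [1.0, 0.0, 1.1]
grip_width: 0.637
grasp_force: 0.0
contact_force: [-0.2, 0.1, 0.1]
grip_width: 0.637
grasp_force: 0.0
contact_force: [0.8, 0.2, 0.8]
grip_width: 0.64
grasp_force: 0.0
contact_force: [1.1, 1.1, 0.5]
grip_width: 0.639
grasp_force: 0.0
3.5833 [ 0.4630433  -0.29173052  0.20538878] [ 1.96470421e-01  9.80509750e-01 -5.46210752e-05] [-6.29140302e-01  2.93805598e-01  1.52901504e+00  1.45539157e-05
  1.31861077e+00 -2.00218339e+00]
309.70691628693146 315.88710606544925 197.84946465036282 [[-0.001, -0.967, -0.255, 0.074], [1.0, -0.001, -0.0, -0.001], [0.0, -0.255, 0.967, -0.178], [0.0, 0.0, 0.0, 1.0]]
0.63 [ 0.47562706 -0.22352019  0.07586487]
0.62 [ 0.45883562 -0.29847928  0.09600645]
0.57 [ 0.39767051 -0.25150974  0.07887191]
0.91 365 394 172 202
0.8 300 320 176 210
0.75 334 356 110 128
0.72 618 639 225 258
[[ 0.46632567 -0.29814525  0.098     ]]
[-2.6 -2.8  0.4]
```

View pics/w1.png

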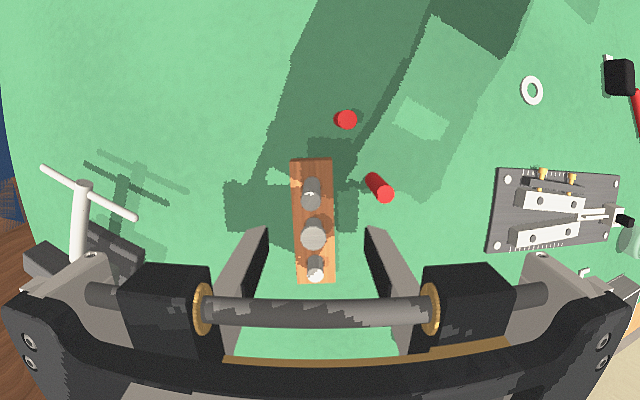

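The wrist view shows the rod's top disc at about (312,201), at the base-ward end of the block. The headed pin is at (313,238) and the stub at (315,272). The fingers straddle the row. Next I'll compute the rod position from the disc.

Run:
```python
from h import *
s=sense(); c=camera("wrist"); 
im=c["img"][150:220,280:350]; g=cv2.resize(im,(560,560),interpolation=2); cv2.imwrite("pics/w2.png",g[:,:,::-1])
print(wplane(c,s,[[312,200.5],[313,237]],.098)); print(wproj(c,s,[[.4663,-.298,.098],[.464,-.298,.018]]))
```

```text
[[ 0.46500723 -0.29512581  0.098     ]
 [ 0.50185587 -0.30170066  0.098     ]]
[[309.32363526 202.35596308]
 [310.26904777 182.7209667 ]]
```

View pics/w2.png

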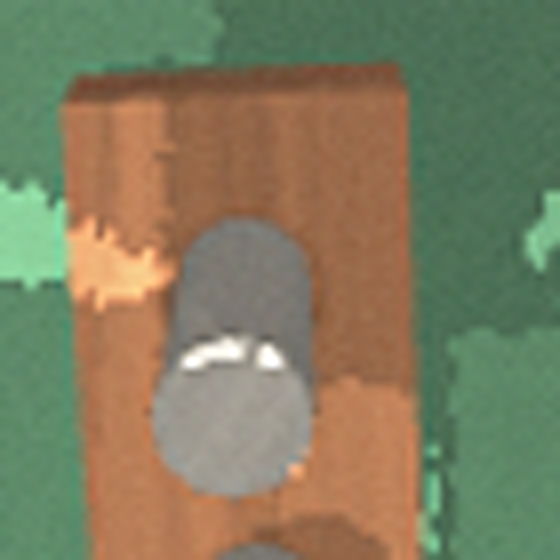

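The disc centre is at (309.1,201.9), which agrees with the top view: the rod is at (0.466,-0.298). I'll descend and grip.

```bash
python3 -m crank '[[60,-4.2,-5.6,0,0,0,0],[60,0,0,30,0,0,0],[60,0,0,30,0,0,0],[60,0,0,30,0,0,0],[60,0,0,30,0,0,0]]' 15 | tail -4
python3 -m crank '[[60,0,0,20,0,0,0],[60,0,0,12,0,0,0],[60,0,0,0,0,0,0],[10,0,0,0,0,0,0],[10,0,0,0,0,0,0]]'
python3 -m crank '[[10,0,0,0,0,0,0],[10,0,0,0,0,0,0],[10,0,0,0,0,0,0],[10,0,0,0,0,0,0],[10,0,0,0,0,0,0]]'
```

```text
orientation: [[-0.981, 0.195, 0.001], [0.195, 0.981, -0.001], [-0.001, -0.001, -1.0]]
contact_force: [0.0, -0.3, -0.5]
grip_width: 0.637
grasp_force: 0.0
time: 4.67
position: [0.4667, -0.2964, 0.0551]
orientation: [[-0.981, 0.196, 0.002], [0.196, 0.981, -0.001], [-0.002, -0.001, -1.0]]
contact_force: [0.2, 0.2, 0.0]
grip_width: 0.531
grasp_force: 0.0
time: 5.08
position: [0.4661, -0.2962, 0.0538]
orientation: [[-0.981, 0.196, 0.0], [0.196, 0.981, -0.0], [-0.001, -0.0, -1.0]]
contact_force: [-0.5, 0.4, 1.2]
grip_width: 0.208
grasp_force: 15.0
```

```bash
python3 -m crank '[[10,0,0,-5,0,0,0],[10,0,0,-20,0,0,0],[10,0,0,-30,0,0,0],[10,0,0,-30,0,0,0],[10,0,0,-15,0,0,0]]' | tail -4
python3 -m crank '[[10,0,20,0,0,0,0],[10,-5,30,0,0,0,0],[10,-5,30,0,0,0,0],[10,-5,30,0,0,0,0],[10,-5,30,0,0,0,0]]'| tail -4
python3 -m crank '[[10,-5,30,0,0,0,0],[10,-5,30,0,0,0,0],[10,-5,30,0,0,0,0],[10,-5,30,0,0,0,0],[10,-5.8,20,0,0,0,0]]'| tail -4
python3 -m crank '[[10,0,20,0,0,0,0],[10,0,9,0,0,0,0],[10,0,0,0,0,0,0],[10,0,0,0,0,0,0],[10,0,0,0,0,0,0]]'
python3 - <<'E'
from h import *
s=sense(); c=camera("wrist"); print(s["position"],s["orientation"][:,1],s["joint_positions"])
P=[]
for x in(-105,209):
  for y in (-65,65): P.append(np.r_[G0+(x*GX+y*GY)/1000,.01])
sl=.08
for x in(-70,70):
  for yy in(-(11-x*sl),-(11-x*sl)-26,(11-x*sl)): P.append(np.r_[G0+(x*GX+yy*GY)/1000,.034])
im=c["img"].copy()
for q in wproj(c,s,P):
  if 0<q[0]<640 and 0<q[1]<400: cv2.circle(im,tuple(int(v) for v in np.round(q)),1,(255,0,0),-1)
cv2.imwrite("pics/w3.png",cv2.resize(im[60:360,230:630],(800,600),interpolation=2)[:,:,::-1])
c2=camera("top");np.savez("t1.npz",img=c2["img"],w=c["img"])
E
```

```text
orientation: [[-0.981, 0.196, 0.003], [0.196, 0.981, -0.002], [-0.003, -0.001, -1.0]]
contact_force: [-0.3, -0.5, -1.7]
grip_width: 0.209
grasp_force: 15.0
orientation: [[-0.98, 0.197, -0.0], [0.197, 0.98, 0.0], [0.0, 0.0, -1.0]]
contact_force: [0.2, -0.9, -2.0]
grip_width: 0.209
grasp_force: 15.0
orientation: [[-0.981, 0.195, -0.0], [0.195, 0.981, 0.0], [0.001, 0.0, -1.0]]
contact_force: [0.4, 0.1, -2.0]
grip_width: 0.211
grasp_force: 15.0
time: 6.75
position: [0.5712, -0.0031, 0.1535]
orientation: [[-0.98, 0.197, -0.0], [0.197, 0.98, -0.0], [0.0, -0.0, -1.0]]
contact_force: [0.3, 0.4, -2.3]
grip_width: 0.21
grasp_force: 15.0
[ 0.57122587 -0.00305944  0.15348171] [ 1.96935526e-01  9.80416417e-01 -2.18430952e-04] [-6.93788287e-02  3.92895710e-01  1.52076093e+00 -2.07469584e-04
  1.22812781e+00 -1.44187416e+00]
```

View pics/w3.png

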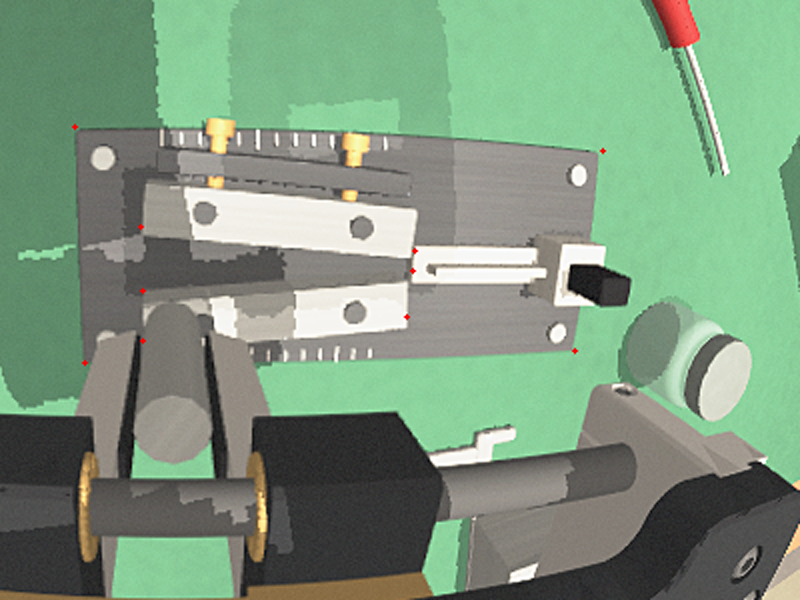

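Run:
```python
from h import *
c=camera("top"); np.set_printoptions(suppress=True,precision=1)
def g(P): d=P[:,:2]-G0; return np.c_[d@GX,d@GY]*1000
print(g(toplane(c,[[274.7,190.7],[338.7,200],[272,196.7],[334.3,214]],.034)))
s=sense(); cw=camera("wrist")
uv=np.array([[143,290],[408,284],[235,296],[405,326],[143,228],[413,258],[417,210],[147,182],[413,246],[412,283]])/2+[230,60]
print(g(wplane(cw,s,uv,.034)))
# overlay on initial top view
im=cv2.imread("pics/top0.png")
a=im[150:240,200:360]; a=cv2.resize(a,None,fx=5,fy=5,interpolation=2)
for x in(-70,-35,0,35,70):
  for y,co in((-(11-x*.08),(0,0,255)),((11-x*.08),(255,0,0))):
    q=proj(c,np.r_[G0+(x*GX+y*GY)/1000,.034])[0]; cv2.circle(a,tuple(int((v)*5) for v in (q-[200,150]+.4)),2,co,-1)
cv2.imwrite("pics/t2.png",a)
```

```text
[[ 68.5 -11.8]
 [-71.6 -22. ]
 [ 71.2   2.3]
 [-68.7  10. ]]
[[-69.2 -16.2]
 [ 69.  -13.5]
 [-23.  -19.5]
 [ 69.9 -36.8]
 [-68.8  15.2]
 [ 70.5   0.5]
 [ 70.6  25.7]
 [-66.7  37.8]
 [ 69.9   6.9]
 [ 71.3 -13. ]]
```

View pics/t2.png

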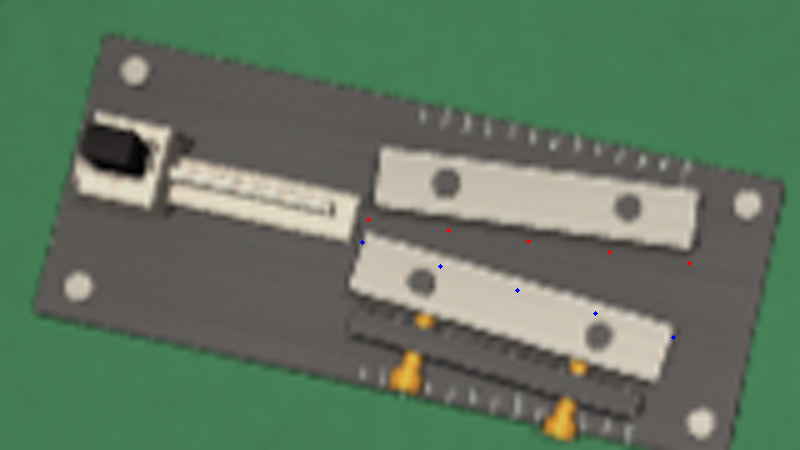

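The slot's centre line sits about 5.9 mm to the -y side of the plate's middle: in the top view the jaw edges are at gauge y≈-17 and +6 at mid length. The hand is at y=-4.6, so the rod is already nearly centred. Lowering now.

```bash
python3 -m crank '[[10,-0.7,0,25,0,0,0],[10,0,0,25,0,0,0],[10,0,0,25,0,0,0],[10,0,0,15,0,0,0],[10,0,0,5,0,0,0]]' | tail -4
python3 -m crank '[[10,0,0,5,0,0,0],[10,0,0,3,0,0,0],[10,0,0,1,0,0,0],[10,0,0,0,0,0,0],[10,0,0,0,0,0,0]]'
python3 -m crank '[[10,0,0,0.5,0,0,0],[10,0,0,0.5,0,0,0],[10,0,0,0.5,0,0,0],[10,0,0,0,0,0,0],[10,0,0,0,0,0,0]]'
```

```text
orientation: [[-0.98, 0.197, -0.004], [0.197, 0.98, 0.0], [0.004, -0.001, -1.0]]
contact_force: [0.2, -0.2, -1.4]
grip_width: 0.208
grasp_force: 15.0
time: 7.78
position: [0.5726, -0.0022, 0.0502]
orientation: [[-0.981, 0.196, 0.001], [0.196, 0.981, -0.0], [-0.001, 0.0, -1.0]]
contact_force: [-0.1, 0.9, -1.7]
grip_width: 0.211
grasp_force: 15.0
time: 8.2
position: [0.5722, -0.0022, 0.048]
orientation: [[-0.981, 0.196, -0.0], [0.196, 0.981, -0.0], [0.0, -0.0, -1.0]]
contact_force: [-0.2, -0.5, -2.8]
grip_width: 0.209
grasp_force: 15.0
```

```bash
python3 -m crank '[[10,0,0,0.5,0,0,0],[10,0,0,0.5,0,0,0],[10,0,0,0.5,0,0,0],[10,0,0,0,0,0,0],[10,0,0,0,0,0,0]]' | grep -E 'pos|cont'
python3 -m crank '[[10,0,0,0.3,0,0,0],[10,0,0,0.3,0,0,0],[10,0,0,0.2,0,0,0],[10,0,0,0,0,0,0],[10,0,0,0,0,0,0]]'| grep -E 'pos|cont'
python3 -m crank '[[10,0,0,0.2,0,0,0],[10,0,0,0.2,0,0,0],[10,0,0,0,0,0,0],[10,0,0,0,0,0,0],[10,0,0,0,0,0,0]]'| grep -E 'pos|cont'
```

```text
position: [0.5721, -0.0022, 0.0464]
contact_force: [0.1, -0.4, -2.2]
position: [0.5723, -0.0022, 0.0459]
contact_force: [-0.8, -0.6, 1.9]
position: [0.5724, -0.0022, 0.0459]
contact_force: [-2.4, 0.3, 7.1]
```

The rod is on the floor. I'll release it to settle, then regrip lightly.

```bash
python3 -m crank '[[26,0,0,0,0,0,0],[26,0,0,0,0,0,0],[26,0,0,0,0,0,0],[26,0,0,0,0,0,0],[26,0,0,0,0,0,0]]' 6 | tail -4
python3 -m crank '[[10,0,0,0,0,0,0],[10,0,0,0,0,0,0],[10,0,0,0,0,0,0],[10,0,0,0,0,0,0],[10,0,0,0,0,0,0]]'
python3 -m crank '[[10,0,1,0,0,0,0],[10,0,2,0,0,0,0],[10,0,3,0,0,0,0],[10,0,3,0,0,0,0],[10,0,3,0,0,0,0]]'
python3 -m crank '[[10,0,3,0,0,0,0],[10,0,3,0,0,0,0],[10,0,2,0,0,0,0],[10,0,0,0,0,0,0],[10,0,0,0,0,0,0]]'
```

```text
orientation: [[-0.981, 0.196, -0.0], [0.196, 0.981, 0.0], [0.0, -0.0, -1.0]]
contact_force: [0.7, -0.2, 0.5]
grip_width: 0.277
grasp_force: 0.0
time: 10.28
position: [0.5722, -0.0022, 0.0452]
orientation: [[-0.981, 0.196, -0.0], [0.196, 0.981, -0.0], [0.0, -0.0, -1.0]]
contact_force: [0.1, -0.9, -1.6]
grip_width: 0.213
grasp_force: 6.0
time: 10.7
position: [0.5746, 0.01, 0.0452]
orientation: [[-0.981, 0.196, -0.0], [0.196, 0.981, 0.0], [0.0, 0.0, -1.0]]
contact_force: [0.2, -0.4, -1.3]
grip_width: 0.209
grasp_force: 6.0
time: 11.12
position: [0.5761, 0.0176, 0.0452]
orientation: [[-0.981, 0.196, -0.0], [0.196, 0.981, 0.0], [0.0, 0.0, -1.0]]
contact_force: [-0.5, -0.4, -2.1]
grip_width: 0.215
grasp_force: 6.0
```

```bash
python3 -m crank '[[10,0,3,0,0,0,0],[10,0,3,0,0,0,0],[10,0,3,0,0,0,0],[10,0,2,0,0,0,0],[10,0,0,0,0,0,0]]' | grep -E 'pos|cont|wid'
python3 -m crank '[[10,0,1,0,0,0,0],[10,0,1,0,0,0,0],[10,0,1,0,0,0,0],[10,0,1,0,0,0,0],[10,0,0,0,0,0,0]]' | grep -E 'pos|cont|wid'
python3 -m crank '[[10,0,1,0,0,0,0],[10,0,1,0,0,0,0],[10,0,1,0,0,0,0],[10,0,1,0,0,0,0],[10,0,0,0,0,0,0]]' | grep -E 'pos|cont|wid'
python3 - <<'E'
from h import *
s=sense(); c=camera("wrist"); print(s["ft_torque"])
cv2.imwrite("pics/w4.png",cv2.resize(c["img"][80:330,230:480],(600,600),interpolation=2)[:,:,::-1])
E
```

```text
position: [0.5783, 0.0287, 0.0452]
contact_force: [-0.4, -0.1, -2.6]
grip_width: 0.208
position: [0.5791, 0.0323, 0.0453]
contact_force: [1.2, 0.4, -2.5]
grip_width: 0.209
position: [0.5799, 0.0362, 0.0452]
contact_force: [0.5, 0.0, -1.8]
grip_width: 0.209
[ 0.01288688 -0.01513306  0.02982488]
```

View pics/w4.png

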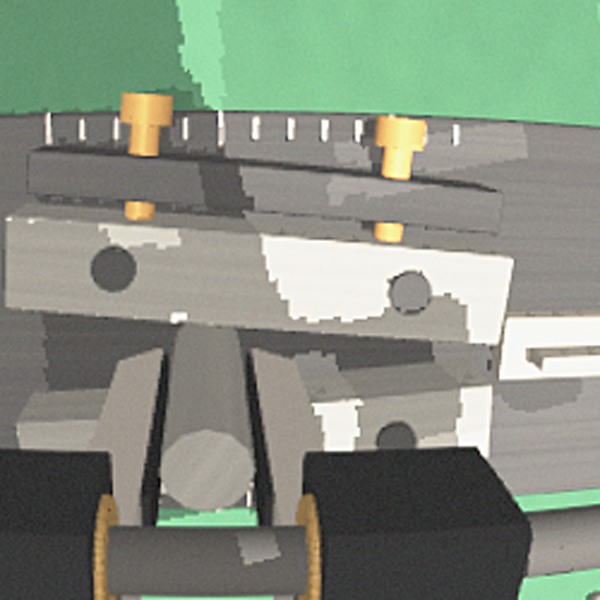

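The rod stands upright in the slot, in line with the centre and not yet touching the set jaw. The rod top is at crop (207,470). The Fz reading suggests the rod is slightly unloaded from the floor, so I'll press down a touch and continue.

```bash
python3 -m crank '[[10,0,0,0.3,0,0,0],[10,0,0,0,0,0,0],[10,0,0,0,0,0,0],[10,0,0,0.2,0,0,0],[10,0,0,0,0,0,0]]' | grep -E 'pos|cont|wid'
python3 -m crank '[[10,0,1,0,0,0,0],[10,0,1,0,0,0,0],[10,0,1,0,0,0,0],[10,0,1,0,0,0,0],[10,0,0,0,0,0,0]]' | grep -E 'pos|cont|wid'
python3 -m crank '[[10,0,1,0,0,0,0],[10,0,1,0,0,0,0],[10,0,1,0,0,0,0],[10,0,1,0,0,0,0],[10,0,0,0,0,0,0]]' | grep -E 'pos|cont|wid'
```

```text
position: [0.58, 0.0361, 0.0451]
contact_force: [-1.4, 0.9, 4.9]
grip_width: 0.209
position: [0.581, 0.0397, 0.0451]
contact_force: [-1.2, -3.1, 5.8]
grip_width: 0.21
position: [0.5817, 0.0436, 0.0451]
contact_force: [-0.8, -4.0, 5.9]
grip_width: 0.213
```

```bash
python3 -m crank '[[10,0,0,-0.3,0,0,0],[10,0,1,0,0,0,0],[10,0,1,0,0,0,0],[10,0,1,0,0,0,0],[10,0,0,0,0,0,0]]' | grep -E 'pos|cont|wid'
python3 -m crank '[[10,0,1,0,0,0,0],[10,0,1,0,0,0,0],[10,0,1,0,0,0,0],[10,0,0,0,0,0,0],[10,0,0,0,0,0,0]]' | grep -E 'pos|cont|wid'
python3 -m crank '[[10,0,1,0,0,0,0],[10,0,1,0,0,0,0],[10,0,0,0,0,0,0],[10,0,0,0,0,0,0],[10,0,0,0,0,0,0]]' | grep -E 'pos|cont|wid'
```

```text
position: [0.5821, 0.047, 0.0451]
contact_force: [-0.2, -2.6, 4.7]
grip_width: 0.213
position: [0.5826, 0.0499, 0.0451]
contact_force: [-1.1, -4.0, 5.4]
grip_width: 0.213
position: [0.583, 0.0519, 0.0451]
contact_force: [-1.0, -2.9, 5.1]
grip_width: 0.21
```

```bash
python3 -m crank '[[10,0,0,-0.3,0,0,0],[10,0,1,0,0,0,0],[10,0,1,0,0,0,0],[10,0,1,0,0,0,0],[10,0,0,0,0,0,0]]' | grep -E 'pos|cont|wid'
python3 -m crank '[[10,0,1,0,0,0,0],[10,0,1,0,0,0,0],[10,0,1,0,0,0,0],[10,0,0,0,0,0,0],[10,0,0,0,0,0,0]]' | grep -E 'pos|cont|wid'
python3 -m crank '[[10,0,1,0,0,0,0],[10,0,1,0,0,0,0],[10,0,0,0,0,0,0],[10,0,0,0,0,0,0],[10,0,0,0,0,0,0]]' | grep -E 'pos|cont|wid'
```

```text
position: [0.5834, 0.055, 0.0451]
contact_force: [0.1, -1.2, 1.9]
grip_width: 0.211
position: [0.584, 0.0579, 0.0451]
contact_force: [-0.7, 0.3, -1.1]
grip_width: 0.21
position: [0.5845, 0.0596, 0.0453]
contact_force: [-0.3, 0.1, -2.7]
grip_width: 0.211
```

```bash
python3 -m crank '[[10,0,0,0.15,0,0,0],[10,0,1,0,0,0,0],[10,0,1,0,0,0,0],[10,0,1,0,0,0,0],[10,0,0,0,0,0,0]]' | grep -E 'pos|cont|wid'
python3 -m crank '[[10,0,1,0,0,0,0],[10,0,1,0,0,0,0],[10,0,0,0,0,0,0],[10,0,0,0,0,0,0],[10,0,0,0,0,0,0]]' | grep -E 'pos|cont|wid'
python3 -m crank '[[10,0,1,0,0,0,0],[10,0,1,0,0,0,0],[10,0,0,0,0,0,0],[10,0,0,0,0,0,0],[10,0,0,0,0,0,0]]' | grep -E 'pos|cont|wid'
```

```text
position: [0.5851, 0.0627, 0.0452]
contact_force: [-0.1, 0.5, -2.6]
grip_width: 0.214
position: [0.5854, 0.0645, 0.0451]
contact_force: [-1.2, 1.0, -1.9]
grip_width: 0.211
position: [0.5858, 0.0664, 0.0452]
contact_force: [-3.0, -1.3, -0.8]
grip_width: 0.213
```

There's a side load from the fixed jaw. I'll ease toward +y while advancing in 0.5 mm steps.

```bash
python3 -m crank '[[10,0.2,0,0,0,0,0],[10,0.1,0.5,0,0,0,0],[10,0.1,0.5,0,0,0,0],[10,0,0,0,0,0,0],[10,0,0,0,0,0,0]]' | grep -E 'pos|cont|wid'
python3 -m crank '[[10,0.1,0.5,0,0,0,0],[10,0.1,0.5,0,0,0,0],[10,0,0,0,0,0,0],[10,0,0,0,0,0,0],[10,0,0,0,0,0,0]]' | grep -E 'pos|cont|wid'
```

```text
position: [0.5858, 0.0677, 0.0452]
contact_force: [-1.8, 0.7, -1.7]
grip_width: 0.21
position: [0.5858, 0.0686, 0.0452]
contact_force: [-0.3, -0.4, -1.7]
grip_width: 0.21
```

```bash
python3 -m crank '[[10,0.05,0.5,0.1,0,0,0],[10,0.05,0.5,0,0,0,0],[10,0.1,0.5,0,0,0,0],[10,0,0,0,0,0,0],[10,0,0,0,0,0,0]]' | grep -E 'pos|cont|wid'
python3 -m crank '[[10,0.1,0.5,0,0,0,0],[10,0.1,0.5,0,0,0,0],[10,0.1,0.5,0,0,0,0],[10,0,0,0,0,0,0],[10,0,0,0,0,0,0]]' | grep -E 'pos|cont|wid'
python3 -m crank '[[10,0.05,0.5,0,0,0,0],[10,0.05,0.5,0,0,0,0],[10,0,0,0,0,0,0],[10,0,0,0,0,0,0],[10,0,0,0,0,0,0]]' | grep -E 'pos|cont|wid'
```

```text
position: [0.5859, 0.0701, 0.0451]
contact_force: [0.5, -0.2, -1.2]
grip_width: 0.212
position: [0.5859, 0.0713, 0.0452]
contact_force: [0.3, -4.2, -1.5]
grip_width: 0.206
position: [0.586, 0.0721, 0.0453]
contact_force: [1.3, -6.4, -0.0]
grip_width: 0.214
```

```bash
python3 -m crank '[[10,-0.05,0.3,0,0,0,0],[10,0,0.2,0,0,0,0],[10,0,0,0,0,0,0],[10,0,0,0,0,0,0],[10,0,0,0,0,0,0]]' | grep -E 'pos|cont|wid'
python3 - <<'E'
from h import *
s=sense();print(s["time"],s["ft_torque"])
E
```

```text
position: [0.5861, 0.0725, 0.0454]
contact_force: [0.8, -7.1, 1.2]
grip_width: 0.215
19.9167 [-1.52731909  0.00673226  0.01880713]
```

The wedge took hold: about 7 N back-push with almost no side load. I'll open, rise and look.

```bash
python3 -m crank '[[34,0,0,0,0,0,0],[34,0,0,0,0,0,0],[34,0,0,0,0,0,0],[34,0,0,0,0,0,0],[34,0,0,0,0,0,0]]' | grep -E 'pos|cont|wid'
python3 -m crank '[[34,0,0,-5,0,0,0],[34,0,0,-20,0,0,0],[34,0,0,-25,0,0,0],[34,0,0,-25,0,0,0],[34,0,0,-25,0,0,0]]' | grep -E 'pos|cont|wid'
python3 -m crank '[[34,0,20,0,0,0,0],[34,0,20,0,0,0,0],[34,0,20,0,0,0,0],[34,0,0,0,0,0,0],[34,0,0,0,0,0,0]]' | grep -E 'time|pos|cont|wid'
python3 - <<'E'
from h import *
np.set_printoptions(suppress=True,precision=4)
s=sense(); c=camera("wrist"); I=c["img"]
for t in("rod","cursor_grip","cursor_tip","cursor"):
    for d in spot_in(t,"wrist")[:2]: print(t,d["score"],wpt(c,s,d["point"]))
cv2.imwrite("pics/w5.png",cv2.resize(I[90:390,180:580],(800,600),interpolation=2)[:,:,::-1])
E
```

```text
position: [0.586, 0.0733, 0.0451]
contact_force: [0.0, 0.2, -1.1]
grip_width: 0.36
position: [0.5859, 0.0731, 0.1466]
contact_force: [-0.2, -0.0, -0.5]
grip_width: 0.363
time: 21.17
position: [0.5977, 0.1324, 0.1452]
contact_force: [0.2, -0.6, 0.0]
grip_width: 0.362
rod 0.84 [ 0.3995 -0.2429  0.0341]
rod 0.72 [0.5814 0.0768 0.0868]
cursor 0.76 [0.6067 0.2104 0.039 ]
```

View pics/w5.png

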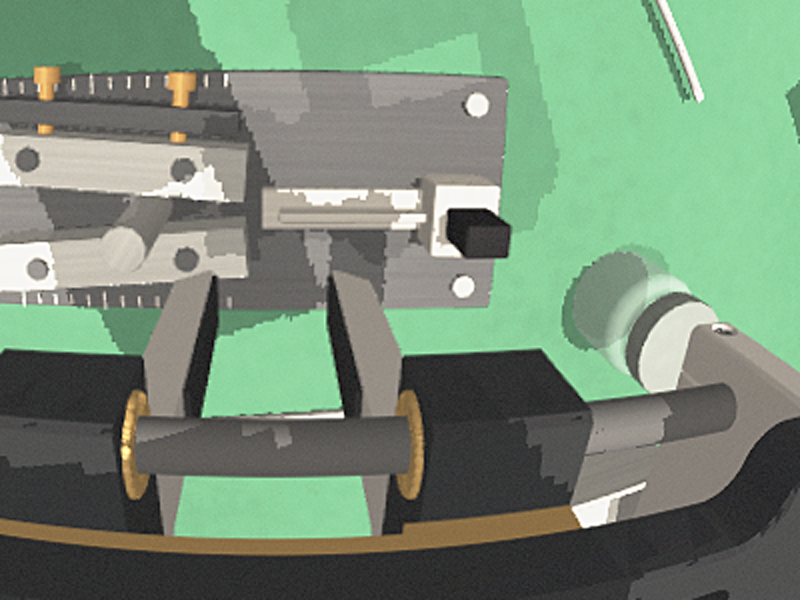

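The rod stands upright between the jaws on its own, with its top disc at crop (123,250). The cursor tab is dark, spanning crop (447–510, 208–257). I'll fit the tab box and check the rod.

Run:
```python
from h import *
from scipy.optimize import minimize
np.set_printoptions(suppress=True,precision=1)
s=sense(); c=camera("wrist"); I=c["img"]
def g(P): d=P[:,:2]-G0; return np.c_[d@GX,d@GY]*1000
print("rod",g(wplane(c,s,[[241.5,215]],.09)),wplane(c,s,[[241.5,215]],.09)*1000)
x0,y0,x1,y1=400,190,438,222
m=np.zeros(I.shape[:2],np.uint8); m[y0:y1,x0:x1]=(I[y0:y1,x0:x1].max(2)<75)
n,l,st,_=cv2.connectedComponentsWithStats(m); k=1+st[1:,4].argmax(); m=(l==k).astype(np.uint8); print(st[k])
B=np.array([[a*11,b*8,z] for a in(-1,1) for b in(-1,1) for z in(43,77)])
def sil(p):
    P=np.c_[G0+((B[:,:1]+p[0])*GX+(B[:,1:2]+p[1])*GY)/1000,B[:,2]/1000]
    q=cv2.convexHull((wproj(c,s,P)*16*8).round().astype(np.int32)); a=np.zeros((400*8,640*8),np.uint8)
    cv2.fillConvexPoly(a,((q/16)+3.5).round().astype(np.int32),255); return cv2.resize(a,(640,400),interpolation=cv2.INTER_AREA)/255.
f=lambda p: np.abs(sil(p)-m)[180:240,390:450].sum()
best=min(((f((x,y)),x,y) for x in np.arange(145,180,3.) for y in np.arange(-15,6,3.)))
r=minimize(f,best[1:],method="Nelder-Mead",options=dict(initial_simplex=[best[1:],(best[1]+2,best[2]),(best[1],best[2]+2)]))
print(r.x,r.fun,m.sum()); w=G0+(r.x[0]*GX+r.x[1]*GY)/1000; print(w*1000, shift(s,np.r_[w,.145]))
c=camera("top"); 
for t in ("rod",):
  for d in trace(t,"top"):
    ys,xs=np.nonzero(d["pixels"]); print(xs.min(),xs.max(),ys.min(),ys.max(),d["score"])
```

```text
rod [[21.9 -5.7]] [[587.2  71.2  90. ]]
[404 194  33  25 658]
[176.  -6.] 155.30196078431374 658
[617.8 222.2] [-1.7 93.3  0.2]
423 440 245 256 0.51
435 454 286 295 0.43
```

Run:
```python
from h import *
np.set_printoptions(suppress=True,precision=1)
s=sense(); c=camera("wrist"); I=c["img"]
def g(P): d=P[:,:2]-G0; return np.c_[d@GX,d@GY]*1000
f=lambda u,z: print(z,g(wplane(c,s,np.array(u)/2+[180,90],z)).tolist())
f([[262,208],[423,200],[262,188],[262,229]],.03); f([[421,178],[498,180],[432,255],[421,178]],.043)
f([[447,207],[448,250]],.043); f([[510,257],[467,257],[510,228]],.077)
cv2.imwrite("pics/w6.png",cv2.resize(I[170:230,300:450],(800,320),interpolation=2)[:,:,::-1])
```

```text
0.03 [[77.43596565720316, -3.3219424514410005], [157.20381807233608, 0.8040266367635713], [77.4787348148022, 6.656993481442167], [77.38670644127949, -13.975502179527018]]
0.043 [[152.3074338881534, 14.496732314278956], [191.3439504776528, 13.97253382206903], [160.26726295137894, -23.626211511473198], [152.3074338881534, 14.496732314278956]]
0.043 [[166.07641694104893, 0.48215218334587046], [168.2688569637012, -21.151798429420428]]
0.077 [[187.2989864442916, -13.711675127558454], [166.8319299642016, -13.373245854042652], [185.77952730233932, -0.3978727859508021]]
```

View pics/w6.png

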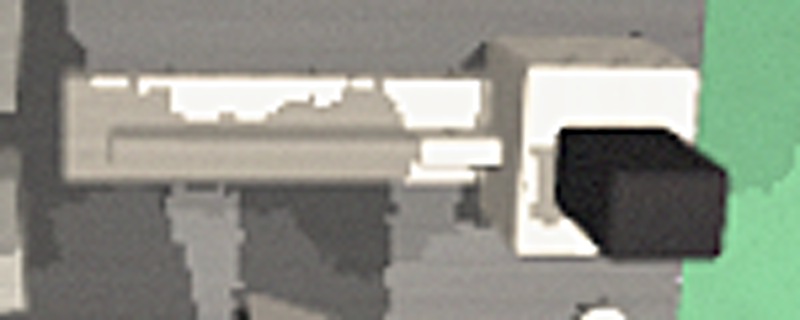

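The narrow tongue starts at crop (110,150). The tab's top face spans crop (610–722, 170–258).

Run:
```python
from h import *
np.set_printoptions(suppress=True,precision=1)
s=sense(); c=camera("wrist")
def g(P): d=P[:,:2]-G0; return np.c_[d@GX,d@GY]*1000
f=lambda u,z: g(wplane(c,s,np.array(u)/5.333+[300,170],z))
print(f([[110,150],[110,132],[110,165]],.03)); t=f([[666,214],[610,214],[722,214],[666,170],[666,258]],.077); print(t)
x=t[0]; w=G0+(x[0]*GX+x[1]*GY)/1000; print(s["position"],w,shift(s,np.r_[w,.145]))
```

```text
[[ 87.   -7.5]
 [ 87.   -4.1]
 [ 87.  -10.3]]
[[176.9  -5.9]
 [167.1  -5.8]
 [186.9  -6. ]
 [176.1   1.6]
 [177.7 -13.4]]
[0.6 0.1 0.1] [0.6 0.2] [-1.6 93.7  0.2]
```

```bash
python3 -m crank '[[60,-0.8,31,0,0,0,0],[60,-0.8,31,0,0,0,0],[60,0,31.7,0,0,0,0],[60,0,0,20,0,0,0],[60,0,0,20,0,0,0]]' 20| grep -E 'pos|cont|wid'
python3 -m crank '[[60,0,0,20,0,0,0],[60,0,0,20,0,0,0],[60,0,0,16,0,0,0],[60,0,0,0,0,0,0],[60,0,0,0,0,0,0]]' | grep -E 'pos|cont|wid'
python3 -m crank '[[10,0,0,0,0,0,0],[10,0,0,0,0,0,0],[10,0,0,0,0,0,0],[10,0,0,0,0,0,0],[10,0,0,0,0,0,0]]' | grep -E 'pos|cont|wid'
python3 -m crank '[[10,0,0,0,0,0,0],[10,0,0,0,0,0,0],[10,0,0,0,0,0,0],[10,0,0,0,0,0,0],[10,0,0,0,0,0,0]]'
```

```text
position: [0.6182, 0.2252, 0.1052]
contact_force: [0.6, 0.0, 0.5]
grip_width: 0.632
position: [0.6176, 0.2233, 0.0489]
contact_force: [0.5, -0.2, 0.3]
grip_width: 0.638
position: [0.618, 0.2235, 0.0496]
contact_force: [-0.2, -0.0, -1.5]
grip_width: 0.326
time: 23.33
position: [0.6179, 0.2236, 0.0494]
orientation: [[-0.981, 0.196, 0.0], [0.196, 0.981, 0.0], [-0.0, 0.0, -1.0]]
contact_force: [0.0, 1.0, 2.8]
grip_width: 0.23
grasp_force: 20.0
```

```bash
python3 -m crank '[[10,0,-2,0,0,0,0],[10,0,-4,0,0,0,0],[10,0,-5,0,0,0,0],[10,0,-5,0,0,0,0],[10,0,-5,0,0,0,0]]' | grep -E 'pos|cont|wid'
python3 -m crank '[[10,0,-5,0,0,0,0],[10,0,-5,0,0,0,0],[10,0,-5,0,0,0,0],[10,0,-4,0,0,0,0],[10,0,-2,0,0,0,0]]' | grep -E 'pos|cont|wid'
python3 -m crank '[[10,0,-2,0,0,0,0],[10,0,-1,0,0,0,0],[10,0,-1,0,0,0,0],[10,0,0,0,0,0,0],[10,0,0,0,0,0,0]]' | grep -E 'pos|cont|wid'
python3 - <<'E'
from h import *
s=sense(); c=camera("wrist"); d=s["position"][:2]-G0; print(d@GX*1000,d@GY*1000,s["time"])
P=np.r_[G0+(31*GX-6*GY)/1000,.034]; q=wproj(c,s,P)[0]; print(q)
cv2.imwrite("pics/w7.png",cv2.resize(c["img"][130:270,120:330],(780,520),interpolation=2)[:,:,::-1])
E
```

```text
position: [0.6136, 0.2023, 0.0493]
contact_force: [-1.4, 2.8, 5.0]
grip_width: 0.233
position: [0.6094, 0.1814, 0.0493]
contact_force: [0.0, 3.2, 5.0]
grip_width: 0.233
position: [0.6087, 0.1777, 0.0493]
contact_force: [-1.1, -0.0, 6.1]
grip_width: 0.233
130.54676461685352 -5.79188357392863 24.5833
[177.89277411 229.76444218]
```

View pics/w7.png

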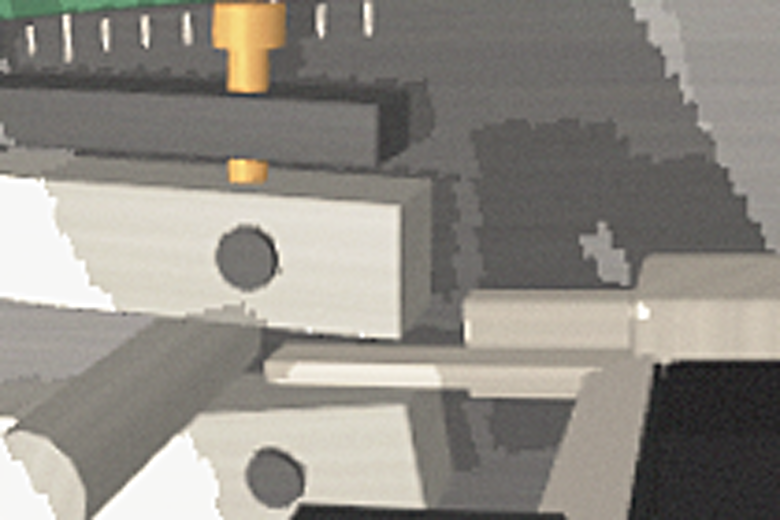

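The tongue tip is at crop (268,372), a few mm from the rod's edge, and the estimate gives a gap of about 7.5 mm. I'll creep on.

```bash
python3 -m crank '[[10,0,-1,-0.2,0,0,0],[10,0,-1,0,0,0,0],[10,0,-1,0,0,0,0],[10,0,-1,0,0,0,0],[10,0,-0.4,0,0,0,0]]' | grep -E 'pos|cont'
python3 -m crank '[[10,0,-0.2,0,0,0,0],[10,0,-0.2,0,0,0,0],[10,0,-0.2,0,0,0,0],[10,0,-0.2,0,0,0,0],[10,0,-0.2,0,0,0,0]]' | grep -E 'pos|cont'
python3 -m crank '[[10,0,-0.2,0,0,0,0],[10,0,-0.2,0,0,0,0],[10,0,-0.2,0,0,0,0],[10,0,-0.2,0,0,0,0],[10,0,-0.2,0,0,0,0]]' | grep -E 'pos|cont'
python3 - <<'E'
from h import *
s=sense(); c=camera("wrist"); d=s["position"][:2]-G0; print(d@GX*1000,s["time"],s["contact_force"]@np.r_[GX,0])
np.save("a.npy",c["img"])
cv2.imwrite("pics/w8.png",cv2.resize(c["img"][180:270,120:255],(780,520),interpolation=2)[:,:,::-1])
E
```

```text
position: [0.6079, 0.1738, 0.0493]
contact_force: [-0.2, 2.2, 4.9]
position: [0.6077, 0.1731, 0.0493]
contact_force: [-0.2, 2.0, 5.3]
position: [0.6075, 0.1721, 0.0493]
contact_force: [0.1, 2.0, 3.8]
124.84283144826175 25.8833 1.9520581841408793
```

View pics/w8.png

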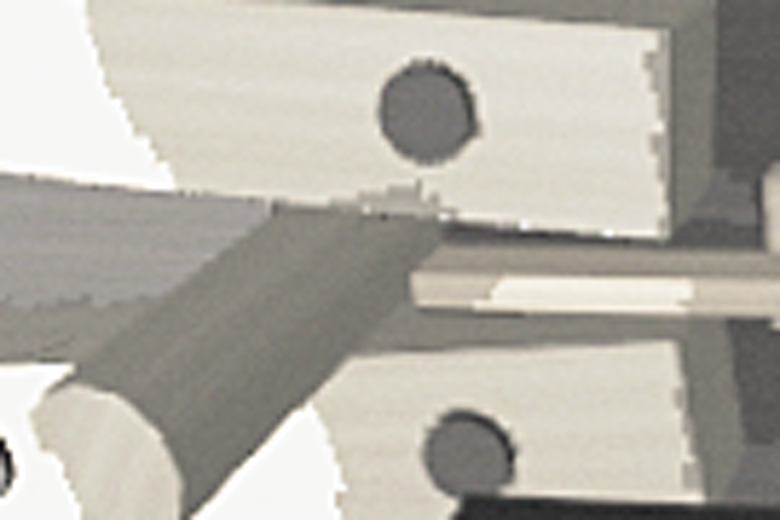

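I've now viewed 12 pictures, more than the 10 allowed, so I'll view no more and finish on force alone. Moving friction reads about 2 N.

```bash
python3 -m crank '[[10,0,-0.1,0,0,0,0],[10,0,-0.1,0,0,0,0],[10,0,-0.1,0,0,0,0],[10,0,-0.1,0,0,0,0],[10,0,-0.1,0,0,0,0]]' | grep -E 'pos|cont'
python3 -m crank '[[10,0,-0.1,0,0,0,0],[10,0,-0.1,0,0,0,0],[10,0,-0.1,0,0,0,0],[10,0,-0.1,0,0,0,0],[10,0,-0.1,0,0,0,0]]' | grep -E 'pos|cont'
```

```text
position: [0.6074, 0.1716, 0.0493]
contact_force: [0.5, 2.1, 5.5]
position: [0.6073, 0.1711, 0.0493]
contact_force: [-0.1, 2.6, 4.7]
```

```bash
python3 -m crank '[[10,0,-0.1,0,0,0,0],[10,0,-0.1,0,0,0,0],[10,0,-0.1,0,0,0,0],[10,0,-0.1,0,0,0,0],[10,0,0,0,0,0,0]]' | grep -E 'pos|cont'
python3 - <<'E'
from h import *
print(sense()["joint_efforts"])
E
```

```text
position: [0.6072, 0.1707, 0.0493]
contact_force: [-0.6, 2.1, 5.4]
[-1.11062296e+00 -6.40368748e+01 -2.92484343e+01 -4.13882732e-01
  2.37406790e-01 -2.23573175e-02]
```

```bash
python3 -m crank '[[10,0,-0.1,0,0,0,0],[10,0,-0.1,0,0,0,0],[10,0,-0.1,0,0,0,0],[10,0,0,0,0,0,0],[10,0,0,0,0,0,0]]' | grep -E 'pos|cont'
```

```text
position: [0.6072, 0.1704, 0.0493]
contact_force: [1.1, 1.5, 4.2]
```

```bash
python3 -m crank '[[10,0,-0.1,0,0,0,0],[10,0,-0.1,0,0,0,0],[10,0,-0.1,0,0,0,0],[10,0,0,0,0,0,0],[10,0,0,0,0,0,0]]' | grep -E 'pos|cont'
```

```text
position: [0.6071, 0.1701, 0.0493]
contact_force: [-0.2, 2.6, 5.3]
```

```bash
python3 -m crank '[[10,0,-0.1,0,0,0,0],[10,0,-0.1,0,0,0,0],[10,0,-0.1,0,0,0,0],[10,0,0,0,0,0,0],[10,0,0,0,0,0,0]]' | grep -E 'pos|cont'
```

```text
position: [0.6071, 0.17, 0.0493]
contact_force: [0.5, 4.6, 4.5]
```

Run:
```python
from h import *
# gap look: row profile along the tongue's height between rod and tip, old and new
a=np.load("a.npy"); c=camera("wrist")["img"]; np.save("b.npy",c)
for im in(a,c):
  for r in(227,229,231): print(im[r,180:206].mean(1).astype(int).tolist())
  print()
```

```text
[124, 129, 120, 126, 121, 117, 118, 121, 117, 116, 111, 165, 181, 178, 176, 174, 172, 172, 171, 170, 170, 168, 164, 167, 163, 164]
[118, 123, 121, 118, 122, 119, 116, 117, 121, 116, 112, 172, 198, 196, 191, 194, 191, 194, 195, 196, 194, 192, 195, 195, 192, 192]
[119, 118, 119, 116, 117, 116, 120, 117, 117, 117, 113, 148, 184, 192, 191, 188, 193, 191, 188, 188, 187, 189, 188, 182, 178, 227]

[128, 127, 129, 125, 120, 124, 123, 120, 119, 115, 112, 164, 184, 178, 178, 175, 174, 169, 169, 170, 166, 166, 166, 170, 159, 163]
[126, 125, 122, 124, 122, 120, 115, 116, 118, 114, 115, 174, 198, 194, 194, 194, 193, 193, 195, 193, 197, 194, 199, 198, 197, 195]
[121, 119, 120, 119, 116, 116, 117, 118, 120, 120, 113, 141, 181, 192, 193, 192, 190, 190, 189, 192, 191, 189, 187, 186, 187, 187]
```

The force rose to 4.6 N and motion stopped (0.1 of 0.3 mm), at the predicted contact place (tip x≈32.2 mm). I'll hold once to confirm.

```bash
python3 -m crank '[[10,0,0,0,0,0,0],[10,0,0,0,0,0,0],[10,0,0,0,0,0,0],[10,0,0,0,0,0,0],[10,0,0,0,0,0,0]]' | grep -E 'time|pos|cont'
python3 - <<'E'
from h import *
a=np.load("a.npy"); s=sense(); c=camera("wrist"); b=c["img"]
np.set_printoptions(suppress=True,precision=2)
# motion of rod and jaw (fixed in world) relative to camera between a and b, by template matching of upsampled patches
up=lambda i:cv2.resize(cv2.cvtColor(i,cv2.COLOR_RGB2GRAY),None,fx=8,fy=8,interpolation=cv2.INTER_CUBIC)
for n,(y0,y1,x0,x1) in dict(hole1=(188,212,180,208),rodtop=(243,272,120,156),hole2=(248,264,190,212),tip=(222,236,186,205)).items():
    T=up(a[y0:y1,x0:x1]); S=up(b[y0-8:y1+8,x0-16:x1+24]); _,v,_,p=cv2.minMaxLoc(cv2.matchTemplate(S,T,cv2.TM_CCOEFF_NORMED)); print(n,v,(p[0]/8-16,p[1]/8-8))
E
```

```text
time: 28.9
position: [0.6071, 0.1698, 0.0493]
contact_force: [1.3, 3.7, 5.1]
hole1 0.9948519468307495 (3.0, 0.0)
rodtop 0.9702110290527344 (2.0, 0.25)
hole2 0.9898902177810669 (2.875, 0.125)
tip 0.9787763953208923 (0.0, -0.125)
```

Run:
```python
from h import *
np.set_printoptions(suppress=True,precision=2)
s=sense(); c=camera("wrist"); b=c["img"]; a=np.load("a.npy")
s2=dict(s); s2["position"]=np.array([.6075,.1721,.0493])
for n,P in dict(rodtop=np.r_[G0+(22.2*GX-5.7*GY)/1000,.09],rodmid=np.r_[G0+(22.2*GX-5.7*GY)/1000,.05],hole=np.r_[G0+(45*GX+12*GY)/1000,.034]).items():
    print(n,wproj(c,s2,P),wproj(c,s,P)-wproj(c,s2,P), "per mm rod x:",wproj(c,s,P+np.r_[GX,0]*.001)-wproj(c,s,P))
up=lambda i:cv2.resize(cv2.cvtColor(i,cv2.COLOR_RGB2GRAY),None,fx=8,fy=8,interpolation=cv2.INTER_CUBIC)
for y0,y1,x0,x1 in((240,275,112,158),(244,275,122,156),(250,275,130,156),(225,245,135,160),(232,250,160,180)):
    T=up(a[y0:y1,x0:x1]); S=up(b[y0-6:y1+6,x0-6:x1+10]); _,v,_,p=cv2.minMaxLoc(cv2.matchTemplate(S,T,cv2.TM_CCOEFF_NORMED)); print(v,p[0]/8-6,p[1]/8-6)
```

```text
rodtop [[135.23 263.24]] [[3.28 0.24]] per mm rod x: [[1.42 0.13]]
rodmid [[164.48 237.48]] [[2.95 0.08]] per mm rod x: [[1.28 0.06]]
hole [[200.   205.85]] [[ 3.11 -0.03]] per mm rod x: [[1.35 0.01]]
0.970408022403717 2.0 0.125
0.9616618156433105 1.875 0.25
0.9753192663192749 1.75 0.375
0.9717807769775391 2.0 0.0
0.9905394911766052 2.125 0.25
```

Run:
```python
from h import *
np.set_printoptions(suppress=True,precision=2)
w7=cv2.resize(cv2.imread("pics/w7.png")[:,:,::-1],(210,140),interpolation=cv2.INTER_AREA)
full=np.zeros((400,640,3),np.uint8); full[130:270,120:330]=w7
a=np.load("a.npy"); c=camera("wrist"); b=c["img"]; s=sense()
S={ "w7":(full,[.6087,.1777,.0493]),"a":(a,[.6075,.1721,.0493]),"b":(b,list(s["position"]))}
up=lambda i:cv2.resize(cv2.cvtColor(i,cv2.COLOR_RGB2GRAY),None,fx=8,fy=8,interpolation=cv2.INTER_CUBIC)
def st(p): q=dict(s); q["position"]=np.array(p); return q
pts=dict(rodtopR=(22.2,-5.7,.09),rodmid=(26,-5.7,.06),hole1=(45,12,.034),hole2=(45,-27,.034))
for n,(x,y,z) in pts.items():
    P=np.r_[G0+(x*GX+y*GY)/1000,z]
    for i,j in(("w7","a"),("a","b"),("w7","b")):
        qi=wproj(c,st(S[i][1]),P)[0]; qj=wproj(c,st(S[j][1]),P)[0]; u,v=qi.round().astype(int); h=10
        u=max(u,132) ; v=min(v,258)
        T=up(S[i][0][v-h:v+h,u-h:u+h]); W=up(S[j][0][v-h-5:v+h+5,max(u-h-3,0):u+h+16]); _,m,_,p=cv2.minMaxLoc(cv2.matchTemplate(W,T,cv2.TM_CCOEFF_NORMED))
        print(n,i,j,"exp",qj-qi,"obs",p[0]/8-3,p[1]/8-5,round(m,3))
```

```text
rodtopR w7 a exp [7.92 0.89] obs 8.625 0.875 0.867
rodtopR a b exp [3.34 0.27] obs 1.25 0.5 0.942
rodtopR w7 b exp [11.25  1.16] obs 10.0 1.0 0.862
rodmid w7 a exp [7.48 0.52] obs 7.125 0.625 0.98
rodmid a b exp [3.13 0.13] obs 2.125 0.25 0.978
rodmid w7 b exp [10.61  0.65] obs 7.0 2.875 0.98
hole1 w7 a exp [7.57 0.16] obs 7.5 0.0 0.99
hole1 a b exp [ 3.16 -0.01] obs 3.0 0.0 0.981
hole1 w7 b exp [10.73  0.15] obs 10.625 0.0 0.98
hole2 w7 a exp [7.25 0.45] obs 7.125 0.25 0.947
hole2 a b exp [3.02 0.1 ] obs 2.75 0.125 0.953
hole2 w7 b exp [10.26  0.56] obs 10.0 0.375 0.918
```

By image tracking, the cursor pushed the rod back about 0.7 mm: the touch came earlier and the wedge was light. To mend it, I'll draw the cursor back 3 mm, re-seat the rod slightly firmer, then bring the cursor up again.

```bash
python3 -m crank '[[10,0,1,0,0,0,0],[10,0,1,0,0,0,0],[10,0,1,0,0,0,0],[10,0,0,0,0,0,0],[40,0,0,0,0,0,0]]' 6 | grep -E 'pos|cont|wid'
python3 -m crank '[[40,0,0,0,0,0,0],[40,0,0,0,0,0,0],[40,0,0,0,0,0,0],[40,0,0,-15,0,0,0],[40,0,0,-30,0,0,0]]' | grep -E 'pos|cont|wid'
python3 -m crank '[[40,0,0,-30,0,0,0],[40,0,0,-25,0,0,0],[40,0,0,0,0,0,0],[40,0,-15,0,0,0,0],[40,0,-28,0,0,0,0]]' | grep -E 'pos|cont|wid'
python3 -m crank '[[40,0.8,0,0,0,0,0],[40,0,0,0,0,0,0],[40,0,0,0,0,0,0],[40,0,0,0,0,0,0],[40,0,0,0,0,0,0]]' | grep -E 'time|pos|cont|wid'
python3 - <<'E'
from h import *
np.set_printoptions(suppress=True,precision=2)
s=sense(); c=camera("wrist"); np.save("d.npy",c["img"]); d=s["position"][:2]-G0; print(d@GX*1000,d@GY*1000)
P=np.r_[G0+(21.9*GX-5.7*GY)/1000,.09]; q=wproj(c,s,P)[0]; print(q)
w5=cv2.resize(cv2.imread("pics/w5.png")[:,:,::-1],(400,300),interpolation=cv2.INTER_AREA)
up=lambda i:cv2.resize(cv2.cvtColor(i,cv2.COLOR_RGB2GRAY),None,fx=8,fy=8,interpolation=cv2.INTER_CUBIC)
s5=dict(s);s5["position"]=np.array([.5977,.1324,.1452])
for n,(x,y,z) in dict(rodtop=(21.9,-5.7,.09),hole1=(45,12,.034),hole2=(45,-27,.034)).items():
    P=np.r_[G0+(x*GX+y*GY)/1000,z]; qi=wproj(c,s5,P)[0]; qj=wproj(c,s,P)[0]; u,v=qi.round().astype(int)-[180,90]; h=12
    T=up(w5[v-h:v+h,u-h:u+h]); o=(qj-qi).round().astype(int); U,V=u+180+o[0],v+90+o[1]
    W=up(c["img"][V-h-6:V+h+6,U-h-6:U+h+6]); _,m,_,p=cv2.minMaxLoc(cv2.matchTemplate(W,T,cv2.TM_CCOEFF_NORMED))
    print(n,"exp",qj-qi,"obs",p[0]/8-6+o[0],p[1]/8-6+o[1],round(m,3),"px/mm",wproj(c,s,P+np.r_[GX,0]*.001)[0]-qj)
E
```

```text
position: [0.6072, 0.1721, 0.0488]
contact_force: [0.8, 1.1, -0.3]
grip_width: 0.273
position: [0.6057, 0.1722, 0.0911]
contact_force: [-0.2, -0.3, -0.9]
grip_width: 0.426
position: [0.5985, 0.1313, 0.1481]
contact_force: [0.5, -0.8, -1.0]
grip_width: 0.423
time: 30.72
position: [0.5983, 0.1312, 0.1489]
contact_force: [-0.5, 0.4, -0.1]
grip_width: 0.425
82.95177566091517 -4.795666087705154
[242.22 212.98]
rodtop exp [ 2.21 -2.36] obs 0.75 -2.0 0.964 px/mm [1.18 0.01]
hole1 exp [ 1.54 -1.62] obs 1.375 -1.125 0.929 px/mm [ 1.02 -0.  ]
hole2 exp [ 1.46 -1.97] obs 1.375 -1.75 0.84 px/mm [0.99 0.01]
```

Confirmed: the rod is about 1.1 mm back and still upright. Going over it to re-seat.

```bash
python3 -m crank '[[40,0,-30,0,0,0,0],[40,0,-31.5,0,0,0,0],[40,0,0,0,0,0,0],[40,0,0,0,0,0,0],[40,0,0,20,0,0,0]]' 8 | grep -E 'pos|cont|wid'
python3 -m crank '[[40,0,0,30,0,0,0],[40,0,0,30,0,0,0],[40,0,0,21.5,0,0,0],[40,0,0,0,0,0,0],[40,0,0,0,0,0,0]]' | grep -E 'pos|cont|wid'
python3 -m crank '[[10,0,0,0,0,0,0],[10,0,0,0,0,0,0],[10,0,0,0,0,0,0],[10,0,0,0,0,0,0],[10,0,0,0,0,0,0]]' | grep -E 'pos|cont|wid'
python3 -m crank '[[10,0,0.4,0,0,0,0],[10,0,0.4,0,0,0,0],[10,0,0.2,0,0,0,0],[10,0,0,0,0,0,0],[10,0,0,0,0,0,0]]' | grep -E 'time|pos|cont|wid'
```

```text
position: [0.5882, 0.0711, 0.1325]
contact_force: [0.2, 0.2, 0.6]
grip_width: 0.421
position: [0.5862, 0.0713, 0.0475]
contact_force: [0.1, -0.1, 1.2]
grip_width: 0.426
position: [0.587, 0.0707, 0.0491]
contact_force: [-0.2, 1.9, 6.0]
grip_width: 0.213
time: 32.43
position: [0.5871, 0.071, 0.0491]
contact_force: [-2.1, -3.2, 7.2]
grip_width: 0.212
```

```bash
python3 -m crank '[[10,0,0.3,-0.4,0,0,0],[10,0,0.3,0,0,0,0],[10,0,0.2,0,0,0,0],[10,0,0,0,0,0,0],[10,0,0,0,0,0,0]]' | grep -E 'time|pos|cont|wid'
python3 -m crank '[[10,0,0.3,0,0,0,0],[10,0,0.3,0,0,0,0],[10,0,0.2,0,0,0,0],[10,0,0,0,0,0,0],[10,0,0,0,0,0,0]]' | grep -E 'time|pos|cont|wid'
```

```text
time: 32.85
position: [0.5871, 0.0713, 0.0491]
contact_force: [-0.2, -5.9, 6.7]
grip_width: 0.212
time: 33.27
position: [0.5873, 0.0719, 0.0491]
contact_force: [-1.0, -8.0, 6.7]
grip_width: 0.214
```

```bash
python3 -m crank '[[10,0,0.3,0,0,0,0],[10,0,0.3,0,0,0,0],[10,0,0,0,0,0,0],[10,0,0,0,0,0,0],[10,0,0,0,0,0,0]]' | grep -E 'time|pos|cont|wid'
python3 -m crank '[[10,0,0.3,-0.2,0,0,0],[10,0,0.3,0,0,0,0],[10,0,0,0,0,0,0],[10,0,0,0,0,0,0],[10,0,0,0,0,0,0]]' | grep -E 'time|pos|cont|wid'
```

```text
time: 33.68
position: [0.5874, 0.0724, 0.0492]
contact_force: [-2.0, -8.6, 8.5]
grip_width: 0.213
time: 34.1
position: [0.5875, 0.0729, 0.0494]
contact_force: [-2.4, -9.4, 8.7]
grip_width: 0.22
```

```bash
python3 -m crank '[[10,0,0,0,0,0,0],[10,0,0,0,0,0,0],[10,0,0.2,0,0,0,0],[10,0,0,0,0,0,0],[10,0,0,0,0,0,0]]' 14 | grep -E 'time|pos|cont|wid'
python3 -m crank '[[10,0,0.2,0,0,0,0],[10,0,0.2,0,0,0,0],[10,0,0,0,0,0,0],[10,0,0,0,0,0,0],[10,0,0,0,0,0,0]]' | grep -E 'time|pos|cont|wid'
```

```text
time: 34.52
position: [0.5874, 0.0728, 0.0493]
contact_force: [-2.7, -11.8, 8.5]
grip_width: 0.213
time: 34.93
position: [0.5875, 0.073, 0.0494]
contact_force: [-3.6, -12.9, 8.3]
grip_width: 0.217
```

Wedged at about 13 N. Releasing, rising and checking numerically against the earlier reference picture.

```bash
python3 -m crank '[[36,0,0,0,0,0,0],[36,0,0,0,0,0,0],[36,0,0,0,0,0,0],[36,0,0,0,0,0,0],[36,0,0,-5,0,0,0]]' | grep -E 'pos|cont|wid'
python3 -m crank '[[36,0,0,-25,0,0,0],[36,0,0,-25,0,0,0],[36,0,0,-25,0,0,0],[36,0,0,-20,0,0,0],[36,0,0,0,0,0,0]]' | grep -E 'pos|cont|wid'
python3 -m crank '[[40,0,30,0,0,0,0],[40,0,29,0,0,0,0],[40,0,0,0,0,0,0],[40,0,0,0,0,0,0],[40,0,0,0,0,0,0]]' | grep -E 'time|pos|cont|wid'
cat > cmp.py <<'E'
from h import *
np.set_printoptions(suppress=True,precision=2)
s=sense(); c=camera("wrist"); d=s["position"][:2]-G0; print(d@GX*1000,d@GY*1000)
w5=cv2.resize(cv2.imread("pics/w5.png")[:,:,::-1],(400,300),interpolation=cv2.INTER_AREA)
F=np.zeros((400,640,3),np.uint8);F[90:390,180:580]=w5
up=lambda i:cv2.resize(cv2.cvtColor(i,cv2.COLOR_RGB2GRAY),None,fx=8,fy=8,interpolation=cv2.INTER_CUBIC)
for nm,ref,pos in(("w5",F,[.5977,.1324,.1452]),("d",np.load("d.npy"),[.5983,.1312,.1489])):
  s5=dict(s);s5["position"]=np.array(pos)
  for n,(x,y,z) in dict(rodtop=(21.9,-5.7,.09),hole1=(45,12,.034),hole2=(45,-27,.034)).items():
    P=np.r_[G0+(x*GX+y*GY)/1000,z]; qi=wproj(c,s5,P)[0]; qj=wproj(c,s,P)[0]; u,v=qi.round().astype(int); h=12
    T=up(ref[v-h:v+h,u-h:u+h]); o=(qj-qi).round().astype(int); U,V=u+o[0],v+o[1]
    W=up(c["img"][V-h-6:V+h+6,U-h-6:U+h+6]); _,m,_,p=cv2.minMaxLoc(cv2.matchTemplate(W,T,cv2.TM_CCOEFF_NORMED))
    print(nm,n,"obs-exp mm",(np.array([p[0]/8-6,p[1]/8-6])+o-(qj-qi))/(wproj(c,s,P+np.r_[GX,0]*.001)[0]-qj)[0],round(m,3))
E
python3 cmp.py
```

```text
position: [0.5866, 0.0749, 0.0526]
contact_force: [-1.0, -0.1, 0.6]
grip_width: 0.385
position: [0.5888, 0.0751, 0.1532]
contact_force: [-0.2, 0.5, 0.7]
grip_width: 0.381
time: 36.18
position: [0.5985, 0.1324, 0.1478]
contact_force: [0.4, -0.8, 0.1]
grip_width: 0.428
84.14419588457156 -4.733147643553588
w5 rodtop obs-exp mm [1.04 0.35] 0.97
w5 hole1 obs-exp mm [0.18 0.46] 0.952
w5 hole2 obs-exp mm [-0.04  0.34] 0.86
d rodtop obs-exp mm [ 2.28 -0.04] 0.975
d hole1 obs-exp mm [ 0.34 -0.  ] 0.942
d hole2 obs-exp mm [ 0.3  -0.11] 0.947
```

The rod is re-seated, about 1 mm deeper than the first time. Back to the cursor, gripping slightly behind so it isn't pushed forward.

```bash
python3 -m crank '[[46,-1,20,0,0,0,0],[46,0,21.6,0,0,0,0],[46,0,0,0,0,0,0],[46,0,0,0,0,0,0],[46,0,0,20,0,0,0]]' 20 | grep -E 'pos|cont|wid'
python3 -m crank '[[46,0,0,30,0,0,0],[46,0,0,30,0,0,0],[46,0,0,17.5,0,0,0],[46,0,0,0,0,0,0],[46,0,0,0,0,0,0]]' | grep -E 'pos|cont|wid'
python3 - <<'E'
from h import *
s=sense(); c=camera("wrist"); np.save("e.npy",c["img"]); d=s["position"][:2]-G0; print(d@GX*1000,d@GY*1000,s["position"])
E
python3 -m crank '[[10,0,0,0,0,0,0],[10,0,0,0,0,0,0],[10,0,0,0,0,0,0],[10,0,0,0,0,0,0],[10,0,0,0,0,0,0]]' | grep -E 'pos|cont|wid'
python3 -m crank '[[10,0,0,0,0,0,0],[10,0,0,0,0,0,0],[10,0,0,0,0,0,0],[10,0,0,0,0,0,0],[10,0,0,0,0,0,0]]' | grep -E 'time|pos|cont|wid'
python3 - <<'E'
from h import *
s=sense(); c=camera("wrist"); np.save("f.npy",c["img"]); d=s["position"][:2]-G0; print(d@GX*1000,d@GY*1000,s["position"])
E
```

```text
position: [0.6094, 0.1725, 0.1316]
contact_force: [0.3, 0.5, 1.0]
grip_width: 0.49
position: [0.6078, 0.1721, 0.0509]
contact_force: [-0.7, -0.1, 1.0]
grip_width: 0.49
124.89219351345552 -5.9909815744705295 [0.60775283 0.17207068 0.05088042]
position: [0.6082, 0.1732, 0.0516]
contact_force: [-1.6, -1.4, 4.4]
grip_width: 0.231
time: 37.95
position: [0.6082, 0.1732, 0.0516]
contact_force: [-1.5, -1.4, 6.2]
grip_width: 0.235
126.05647196002306 -6.25145951441721 [0.60823734 0.17316092 0.05159244]
```

```bash
cat > trk.py <<'E'
from h import *
s=sense(); c=camera("wrist"); b=c["img"]; a=np.load("f.npy"); s0=dict(s); s0["position"]=np.array([0.60823734,0.17316092,0.05159244])
up=lambda i:cv2.resize(cv2.cvtColor(i,cv2.COLOR_RGB2GRAY),None,fx=16,fy=16,interpolation=cv2.INTER_CUBIC)
out=[]
for x,y,z in((22.9,-5.7,.085),(26.5,-5.7,.06),(45,12,.034),(45,-27,.034)):
    P=np.r_[G0+(x*GX+y*GY)/1000,z]; u,v=wproj(c,s0,P)[0].round().astype(int); h=11
    T=up(a[v-h:v+h,u-h:u+h]); W=up(b[v-h-3:v+h+3,u-h-3:u+h+9]); _,m,_,p=cv2.minMaxLoc(cv2.matchTemplate(W,T,cv2.TM_CCOEFF_NORMED))
    e=(wproj(c,s,P)-wproj(c,s0,P))[0,0]; k=(wproj(c,s,P+np.r_[GX,0]*.001)-wproj(c,s,P))[0,0]
    out.append(round((p[0]/16-3-e)/k,2))
d=s["position"][:2]-G0; print("tcp x %.2f"%(d@GX*1000),"F %.2f"%(s["contact_force"]@np.r_[GX,0]),"rod",out[:2],"jaw",out[2:],s["time"])
E
python3 -m crank '[[10,0,-0.2,0,0,0,0],[10,0,-0.2,0,0,0,0],[10,0,-0.2,0,0,0,0],[10,0,0,0,0,0,0],[10,0,0,0,0,0,0]]' >/dev/null; python3 trk.py
python3 -m crank '[[10,0,-0.1,0,0,0,0],[10,0,-0.1,0,0,0,0],[10,0,-0.1,0,0,0,0],[10,0,0,0,0,0,0],[10,0,0,0,0,0,0]]' >/dev/null; python3 trk.py
```

```text
tcp x 125.92 F 1.29 rod [np.float64(-0.07), np.float64(-1.63)] jaw [np.float64(-0.06), np.float64(-0.1)] 38.4167
tcp x 125.69 F 2.78 rod [np.float64(0.21), np.float64(-1.33)] jaw [np.float64(-0.04), np.float64(-0.08)] 38.8833
```

```bash
python3 -m crank '[[10,0,-0.1,0,0,0,0],[10,0,-0.1,0,0,0,0],[10,0,-0.1,0,0,0,0],[10,0,0,0,0,0,0],[10,0,0,0,0,0,0]]' >/dev/null; python3 trk.py
python3 -m crank '[[10,0,-0.1,0,0,0,0],[10,0,-0.1,0,0,0,0],[10,0,-0.1,0,0,0,0],[10,0,0,0,0,0,0],[10,0,0,0,0,0,0]]' >/dev/null; python3 trk.py
```

```text
tcp x 125.38 F 1.40 rod [np.float64(0.07), np.float64(-1.41)] jaw [np.float64(0.02), np.float64(-0.1)] 39.35
tcp x 125.10 F 1.09 rod [np.float64(0.19), np.float64(-1.65)] jaw [np.float64(-0.03), np.float64(-0.14)] 39.8167
```

```bash
python3 -m crank '[[10,0,-0.1,0,0,0,0],[10,0,-0.1,0,0,0,0],[10,0,0,0,0,0,0],[10,0,0,0,0,0,0],[10,0,0,0,0,0,0]]' >/dev/null; python3 trk.py
python3 -m crank '[[10,0,-0.1,0,0,0,0],[10,0,-0.1,0,0,0,0],[10,0,0,0,0,0,0],[10,0,0,0,0,0,0],[10,0,0,0,0,0,0]]' >/dev/null; python3 trk.py
```

```text
tcp x 124.90 F 2.33 rod [np.float64(0.08), np.float64(2.52)] jaw [np.float64(-0.04), np.float64(-0.18)] 40.2833
tcp x 124.68 F 0.80 rod [np.float64(0.05), np.float64(-1.39)] jaw [np.float64(-0.02), np.float64(-0.16)] 40.75
```

```bash
python3 -m crank '[[10,0,-0.1,0,0,0,0],[10,0,-0.1,0,0,0,0],[10,0,0,0,0,0,0],[10,0,0,0,0,0,0],[10,0,0,0,0,0,0]]' >/dev/null; python3 trk.py
```

```text
tcp x 124.50 F 2.40 rod [np.float64(0.19), np.float64(-1.47)] jaw [np.float64(-0.01), np.float64(-0.08)] 41.2167
```

```bash
python3 -m crank '[[10,0,-0.1,0,0,0,0],[10,0,-0.1,0,0,0,0],[10,0,0,0,0,0,0],[10,0,0,0,0,0,0],[10,0,0,0,0,0,0]]' >/dev/null; python3 trk.py
```

```text
tcp x 124.28 F 2.14 rod [np.float64(0.09), np.float64(-1.65)] jaw [np.float64(-0.05), np.float64(-0.21)] 41.6833
```

```bash
python3 -m crank '[[10,0,-0.1,0,0,0,0],[10,0,-0.1,0,0,0,0],[10,0,0,0,0,0,0],[10,0,0,0,0,0,0],[10,0,0,0,0,0,0]]' >/dev/null; python3 trk.py
```

```text
tcp x 124.08 F 2.16 rod [np.float64(0.03), np.float64(2.55)] jaw [np.float64(-0.01), np.float64(-0.21)] 42.15
```

```bash
python3 -m crank '[[10,0,-0.1,0,0,0,0],[10,0,-0.1,0,0,0,0],[10,0,0,0,0,0,0],[10,0,0,0,0,0,0],[10,0,0,0,0,0,0]]' >/dev/null; python3 trk.py
```

```text
tcp x 123.87 F 1.27 rod [np.float64(0.19), np.float64(-1.39)] jaw [np.float64(-0.03), np.float64(-0.17)] 42.6167
```

```bash
python3 -m crank '[[10,0,-0.1,0,0,0,0],[10,0,-0.1,0,0,0,0],[10,0,0,0,0,0,0],[10,0,0,0,0,0,0],[10,0,0,0,0,0,0]]' >/dev/null; python3 trk.py
```

```text
tcp x 123.69 F 1.74 rod [np.float64(0.08), np.float64(-1.58)] jaw [np.float64(0.02), np.float64(-0.17)] 43.0833
```

```bash
python3 -m crank '[[10,0,-0.1,0,0,0,0],[10,0,-0.1,0,0,0,0],[10,0,0,0,0,0,0],[10,0,0,0,0,0,0],[10,0,0,0,0,0,0]]' >/dev/null; python3 trk.py
```

```text
tcp x 123.49 F 1.29 rod [np.float64(0.11), np.float64(-1.49)] jaw [np.float64(-0.04), np.float64(-0.17)] 43.55
```

```bash
python3 -m crank '[[10,0,-0.1,0,0,0,0],[10,0,-0.1,0,0,0,0],[10,0,0,0,0,0,0],[10,0,0,0,0,0,0],[10,0,0,0,0,0,0]]' >/dev/null; python3 trk.py
```

```text
tcp x 123.28 F 1.23 rod [np.float64(0.17), np.float64(-1.37)] jaw [np.float64(-0.01), np.float64(-0.23)] 44.0167
```

```bash
python3 -m crank '[[10,0,-0.1,0,0,0,0],[10,0,-0.1,0,0,0,0],[10,0,0,0,0,0,0],[10,0,0,0,0,0,0],[10,0,0,0,0,0,0]]' >/dev/null; python3 trk.py
```

```text
tcp x 123.15 F 2.25 rod [np.float64(0.03), np.float64(2.4)] jaw [np.float64(-0.05), np.float64(-0.21)] 44.4833
```

```bash
python3 -m crank '[[10,0,-0.1,0,0,0,0],[10,0,0,0,0,0,0],[10,0,0,0,0,0,0],[10,0,0,0,0,0,0],[10,0,0,0,0,0,0]]' >/dev/null; python3 trk.py
```

```text
tcp x 123.10 F 3.84 rod [np.float64(0.04), np.float64(-1.4)] jaw [np.float64(-0.05), np.float64(-0.21)] 44.95
```

```bash
python3 -m crank '[[10,0,-0.1,0,0,0,0],[10,0,0,0,0,0,0],[10,0,0,0,0,0,0],[10,0,0,0,0,0,0],[10,0,0,0,0,0,0]]' >/dev/null; python3 trk.py
```

```text
tcp x 123.04 F 3.21 rod [np.float64(-0.08), np.float64(2.29)] jaw [np.float64(-0.07), np.float64(-0.23)] 45.4167
```

Contact: the force rose to about 3.5 N, the advance halved, and the rod's image is unmoved. Releasing and retreating.

```bash
python3 -m crank '[[46,0,0,0,0,0,0],[46,0,0,0,0,0,0],[46,0,0,0,0,0,0],[46,0,0,0,0,0,0],[46,0,0,0,0,0,0]]' | grep -E 'pos|cont|wid'
python3 trk.py
python3 -m crank '[[46,0,0,-10,0,0,0],[46,0,0,-25,0,0,0],[46,0,0,-30,0,0,0],[46,0,0,-30,0,0,0],[46,0,0,0,0,0,0]]' | grep -E 'pos|cont|wid'
python3 -m crank '[[46,1,-20,0,0,0,0],[46,0,-18.7,0,0,0,0],[46,0,0,0,0,0,0],[46,0,0,0,0,0,0],[46,0,0,0,0,0,0]]' | grep -E 'time|pos|cont|wid'
python3 cmp.py
```

```text
position: [0.6071, 0.1695, 0.0507]
contact_force: [-0.2, -0.1, -0.4]
grip_width: 0.488
tcp x 122.24 F -0.12 rod [np.float64(-0.03), np.float64(3.23)] jaw [np.float64(0.09), np.float64(-0.23)] 45.8833
position: [0.6094, 0.17, 0.1532]
contact_force: [0.9, -0.3, 1.4]
grip_width: 0.489
time: 46.77
position: [0.5988, 0.1323, 0.1462]
contact_force: [0.6, 0.4, -0.7]
grip_width: 0.49
84.12932146874223 -5.0127119667289275
w5 rodtop obs-exp mm [0.9  0.32] 0.983
w5 hole1 obs-exp mm [0.14 0.41] 0.956
w5 hole2 obs-exp mm [-0.09  0.09] 0.843
d rodtop obs-exp mm [ 2.24 -0.07] 0.97
d hole1 obs-exp mm [ 0.29 -0.05] 0.94
d hole2 obs-exp mm [-0.01  0.01] 0.891
```

The rod has not moved within measurement (0.1 mm), and the robot is clear of everything. Handing in.

```bash
python3 -c "
from rig import *
print(close_job())"
```

```text
the job is handed in; nothing more can be done
None
```

The rod is wedged upright on its own (about 13 N of push) with the cursor tip brought up until it touched, handed in at about 47 s. On the first cursor approach I pushed the rod back about 1 mm, so I drew the cursor back, re-wedged the rod and repeated the approach. I also viewed 12 pictures instead of the 10 allowed.

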